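# Turn the washed cups over onto their drying pegs

## Robot

A 6-joint arm with a two-finger parallel gripper is mounted at the origin on the work surface. World frame = base frame: x ahead of the robot, y to its left, z up, the work surface at z = 0. Lengths are in mm, angles in rad, forces in N, time in s.
With the tool pointing down it reaches from about 300 to 775 mm from the base axis. Payload 14.6 kg.
Tool frame: the origin (TCP) lies between the finger pads; the fingertips stand manip.nose_length ahead of it and the grasp point (between the pads) lies 11 mm behind it (manip.nose_length is the distance from the TCP to the fingertips, in mm); z points along the fingers, y is the line along which they close (so a half turn about z gives the same grasp; the last joint's range is limited). The gripper opens to 94 mm and grips with 3 to 60 N. Pads are 16 mm wide; open, the fingers measure 119 mm over their backs; the gripper's body (75 mm by 177 mm) begins 78 mm behind the grasp point.
Start: joints at [-1.267, 0.3, 1.521, -0, 1.321, -0.067], TCP at [199.291, -512.613, 213.446] pointing down, gripper open.
Joint ranges: [-3.03, 3.03], [-0.79, 2.21], [0.23, 2.52], [-1.04, 4.18], [0, 3.07], [-2.55, 2.55]. Speed limits (rad/s): [2.22, 2.22, 2.57, 3.14, 3.14, 3.14].

## Interface

Orientations are given as [roll, pitch, yaw] about the fixed x, y, z axes, in that order (R = Rz(yaw) Ry(pitch) Rx(roll)).
In Python, from cell import manip, cams, job gives the robot as it stands.
- The arm moves only by the tool jog_arm, never from a script. Its argument "commands" is a list of rows, each an object of numbers: "dx", "dy", "dz": the shift along the tool's x, y, z each as a share of 40 mm, from -1 to 1; "ax", "ay", "az": the turn, a rotation vector about the tool's x, y, z each as a share of 10 degrees, from -1 to 1; "gripper": the closure, from 0 (fully open) to 1 (shut). A call has 1 to 10 rows; each row shifts and turns the commanded pose from where the row before left it, along the tool's axes as they then stand; what a row does not reach is not made up. A row lasts 1/8 s, in which the tool goes at most 62.5 mm and 10.7 degrees, less where a joint would pass 70% of its speed; a pose out of reach is approached as far as the arm can. A call with a number of a shift or a turn outside -1 to 1 is refused whole. A call with a gripper value outside its range is refused whole. The fingers move at their own pace and stop on an object; "squeeze" is the grip in N (left out, the last holds). Time passes only in rows, so rows that do not move let the fingers close. It gives the time, the measured TCP pose, the force, the opening and the grip force at its end, in the units of the state.
- manip.read_state(): the state, without advancing time (a new reading comes with each control period).
- cams.camera(name): name is "scene" or "top" or "wrist"; returns a dict with "image" (384x512x3 uint8, red, green, blue), "fx", "fy", "cx", "cy" (pixels), "world_to_cam" (4x4, takes a point from world to camera coordinates). Camera axes: x right, y down, z forward; pixel columns grow to the right and rows downward; lengths in mm; the calibration is good to about 2 mm. The wrist camera is an equidistant fisheye: a pixel r from the principal point sees the ray r / f radians off the axis. A picture is of the moment at which its call begins. There is no depth.
- job.sign_off(): hands the job in; it is judged then, once.
The state is a dict: "clock": time; "joints": joint angles; "qd": joint speeds; "effort": joint torques, N m; "eef_pos": TCP position; "eef_rot": TCP orientation; "wrist_force": force on the tool from outside, world axes, zero at the start; "moment": the same for the moment, N m; "finger_gap": finger opening in mm; "finger_force": force on a finger pad.
Only numpy, scipy, OpenCV 4.12 (cv2) and the standard library are available. Lean on these libraries where they do the work, as an engineer would, in place of code of your own. Each camera call takes 0.05 s, during which the arm holds its last target. There are 200 camera calls.

## Task

Put the two washed steel cups that lie in the wire cradles upside down on the free drying pegs in the tray, the tall cup on the free tall peg and the short cup on the short peg, each lowered (not dropped) until its rim sits flat on the peg's foot. Leave the cup that is already drying where it is, and do not push aside or knock over anything else on the table.

Things in the scene. Friction and masses are not known exactly. Their poses are not given: they have to be found in the camera images.
- tall_cup: the taller, narrower cup: straight steel cylinder open at one end, 56 mm outside diameter, 118 mm long, 3 mm wall, 4 mm bottom. Origin: centre of the outer face of its closed bottom; z runs to the open mouth. It starts lying in a low cradle, axis 38 mm above the table, mouth pointing 15 to 75 degrees left of +x
- tall_cup_mouth (a point): centre of the tall cup's rim plane, 118 mm from its origin
- short_cup: the shorter, wider cup: straight steel cylinder open at one end, 66 mm outside diameter, 78 mm long, 3 mm wall, 4 mm bottom. Origin: centre of the outer face of its closed bottom; z runs to the open mouth. It starts lying like the other, axis 44 mm above the table
- short_cup_mouth (a point): centre of the short cup's rim plane, 78 mm from its origin
- cradle_tall: fixed cradle under the tall cup's middle: a plate 80 x 52 mm, 4 mm thick, with two parallel 6 mm wire rods along its x axis, 34 mm apart, their tops 15 mm above the table; the cup lies along x between and on the rods, its mouth to +x. Origin under its centre
- cradle_short: the same cradle, under the short cup's middle
- tray: fixed aluminium draining tray, 280 (x) x 300 (y) mm, rim 14 mm high, floor 4 mm thick; the three pegs stand in it. Origin under its centre
- peg_tall: fixed drying peg, tall and free: a dark round foot 84 mm across and 10 mm thick with a white upright post 40 mm in diameter, rising 98 mm above the foot, its last 22 mm tapering to 18 mm. Origin at the centre of the foot's underside (5 mm above the table), z up
- peg_short: fixed drying peg, short and stout: the same foot, with a white post 51 mm in diameter, rising 60 mm above the foot, its last 22 mm tapering to 23 mm. Origin at the centre of the foot's underside (5 mm above the table), z up
- peg_used: a second tall drying peg, the same as the tall one, already taken by the dried cup
- dried_cup: a cup like the tall one (56 mm diameter, 118 mm tall), already upside down on its peg, its top 133 mm above the table; to be left there. Origin at the centre of its closed bottom, which is uppermost; its z axis points down
- squeeze_bottle: clear squeeze bottle with white cap, 58 mm diameter, 190 mm tall; origin under its centre
- shaker: small glass shaker with steel cap, 42 mm diameter, 85 mm tall; origin under its centre
- ramekin_a: low steel sauce dish, 66 mm across, 30 mm tall, standing in the tray; origin under its centre
- ramekin_b: low steel sauce dish, 72 mm across, 28 mm tall; origin under its centre
- jar: amber glass jar with dark cap, 72 mm diameter, 100 mm tall; origin under its centre
- turner: kitchen turner (spatula) lying flat on the table
Things that resemble listed ones, but are neither listed nor needed, are in the scene too. What is shaped like the tall_cup but yellow is not meant. What is shaped like the short_cup but pink is not meant.

How it is judged:
By the outcome, as a careful person would: the job done as asked, in the order asked, and still so for the second after the job is handed in, with the robot touching nothing.
It also fails if it takes over 61 s, if anything falls off the work surface, if the arm or the gripper's body presses on something with over 40 N, if the wrist force passes 120 N, or if a joint passes its speed limit or range.

## Working session

There is one attempt and no reset: what is moved stays moved. The work goes in short steps, Python scripts to look and compute and a tool call to move; the robot and the scene stay as the last step left them, time stands still between calls to the robot, and variables do not carry over. Pictures are saved under pics/ and viewed, at most 10 in all, crops included, and the job is handed in when it is done.

Besides the shell and the picture viewer there is one more tool, called after "Emit:" by a JSON object that holds its "api" and its "payload". jog_arm: Moves the arm, as the interface text tells. Shift numbers are shares of 40 mm and turn numbers shares of 10 degrees, none past 1 either way. Its arguments: {"type":"object","properties":{"commands":{"type":"array"},"squeeze":{"type":"number"}},"required":["commands"]}

```bash
mkdir -p pics; ls; python3 - <<'E'
from cell import manip, cams, job
import cv2,numpy as np
for n in ("scene","top"):
    c=cams.camera(n); cv2.imwrite(f"pics/{n}0.png",cv2.resize(c["image"][:,:,::-1],None,fx=1.5,fy=1.5,interpolation=cv2.INTER_CUBIC)); np.save(f"pics/{n}0.npy",c["image"])
    print(n,c["fx"],c["fy"],c["cx"],c["cy"],np.round(c["world_to_cam"],4).tolist())
print(manip.nose_length,manip.read_state())
E
```

```text
pics
scene 364.830593705187 364.830593705187 258.9958092902447 190.97386812442062 [[0.7876, 0.6162, -0.0054, -374.1396], [0.3275, -0.4261, -0.8433, -125.1636], [-0.5219, 0.6624, -0.5374, 1445.0687], [0.0, 0.0, 0.0, 1.0]]
top 474.90870111949687 474.90870111949687 254.2173980527086 192.55650921037065 [[0.0255, -0.9997, 0.0008, -123.5598], [-0.9855, -0.0253, -0.1679, 541.9308], [0.1678, 0.0035, -0.9858, 1678.0881], [0.0, 0.0, 0.0, 1.0]]
8.0 {'clock': 0.1, 'joints': array([-1.26659817e+00,  3.00419996e-01,  1.52153107e+00,  1.11228323e-06,
        1.32067703e+00, -6.66020089e-02]), 'qd': array([ 1.23827950e-03, -1.75913254e-04, -1.26974475e-03, -9.53559956e-05,
        1.67615484e-03,  2.77479253e-03]), 'effort': array([ 5.93838849e-04, -5.32650197e+01, -3.53283226e+01,  7.10016349e-02,
        2.35162867e-02, -4.56341559e-05]), 'eef_pos': array([ 199.22714166, -512.40520488,  212.93550743]), 'eef_rot': array([-3.14055958e+00, -6.99861947e-05,  3.70799851e-01]), 'wrist_force': array([-0.69870322,  0.47529844, -0.14772704]), 'moment': array([-0.01340255, -0.02857121,  0.05917511]), 'finger_force': 0.0, 'finger_gap': 94.17225156051035}
```

View pics/scene0.png

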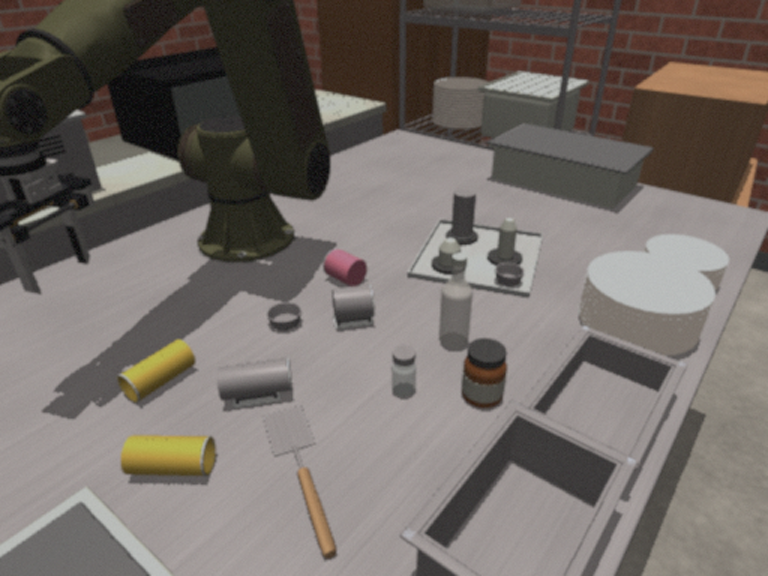

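View pics/top0.png

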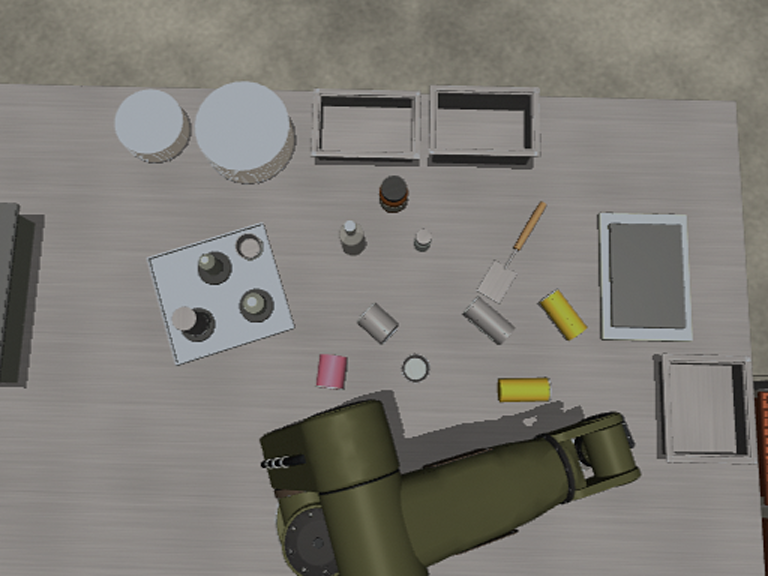

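The scene view shows both steel cups in cradles and the tray with its pegs. In the 1.5x top picture:
- tall cup about (489,320), short cup (378,323)
- tall free peg about (212,265), short peg (256,305)
- used peg with the dried cup (185,318), ramekin in the tray (249,246)
- yellow and pink decoys nearby

Next I'll take masks and ray casts.

```bash
cat > h.py <<'E'
import numpy as np,cv2
from cell import manip,cams,job
def ray(c,uv):
    M=np.array(c["world_to_cam"]);R,t=M[:3,:3],M[:3,3]
    uv=np.atleast_2d(uv).astype(float)
    d=np.c_[(uv[:,0]-c["cx"])/c["fx"],(uv[:,1]-c["cy"])/c["fy"],np.ones(len(uv))]
    return -R.T@t,d@R
def onz(c,uv,z):
    o,d=ray(c,uv);s=(z-o[2])/d[:,2];return o+d*s[:,None]
def tri(c1,p1,c2,p2):
    o1,d1=ray(c1,p1);o2,d2=ray(c2,p2);d1=d1[0]/np.linalg.norm(d1[0]);d2=d2[0]/np.linalg.norm(d2[0])
    s=np.linalg.lstsq(np.c_[d1,-d2],o2-o1,rcond=None)[0]
    a,b=o1+s[0]*d1,o2+s[1]*d2
    return (a+b)/2,np.linalg.norm(a-b)
E
python3 - <<'E'
from h import *
c={n:cams.camera(n) for n in("scene","top")}
S,T=c["scene"]["image"][:,:,::-1],c["top"]["image"][:,:,::-1]
def crop(I,x0,y0,w,h,k): return cv2.resize(I[y0:y0+h,x0:x0+w],(w*k,h*k),interpolation=cv2.INTER_CUBIC)
a=crop(T,230,190,130,50,6); b=crop(T,95,145,130,100,5)[:, :]
cv2.imwrite("pics/t1.png",np.vstack([crop(T,230,190,130,50,6)[:, :780],np.zeros((4,780,3),np.uint8),crop(S,130,180,130,48,6)]))
cv2.imwrite("pics/t2.png",np.hstack([crop(T,95,145,105,100,4),crop(S,270,120,95,100,4)]))
px=np.array
print("tall",onz(c["top"],[[326,213.5]],38),"short",onz(c["top"],[[252,215.5]],44))
print("pegs tall/short/used/ramek/squeeze",onz(c["top"],[[143,179],[171.5,204],[135,216],[166,164],[234,165]],15).round())
E
```

```text
tall [[ 476.02338559 -371.37839612   38.        ]] short [[ 461.16323159 -103.81289094   44.        ]]
pegs tall/short/used/ramek/squeeze [[591. 305.  15.]
 [500. 194.  15.]
 [452. 325.  15.]
 [650. 222.  15.]
 [653. -31.  15.]]
```

View pics/t1.png

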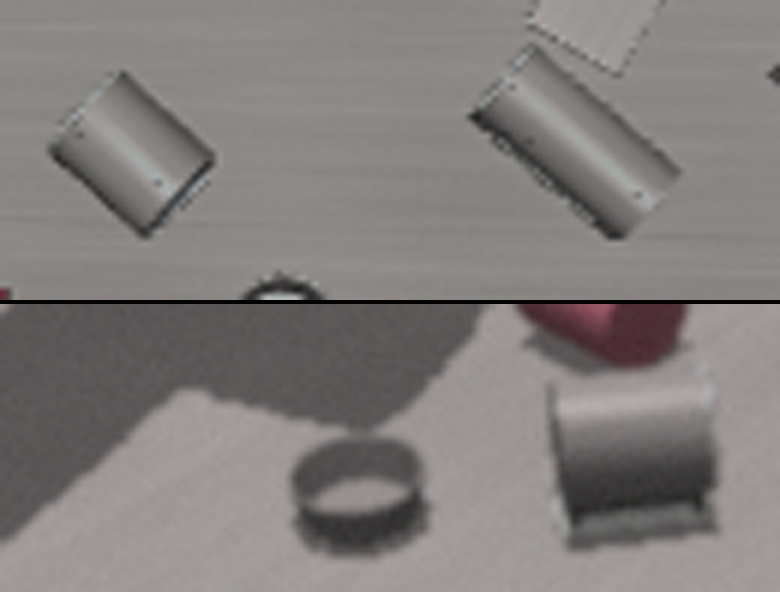

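View pics/t2.png

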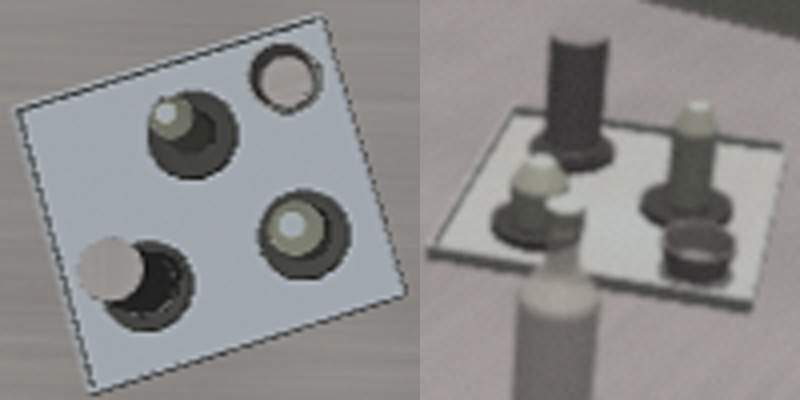

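The upper crop shows the cups with corners I can use. The tall cup's ends have mid-points near px (313.8,203.3) and (338.1,224.3). The second crop shows the foot centres near (143.3,178.8) for the tall peg and (171.1,203.8) for the short one, and both post tops are clear in both views.

```bash
python3 - <<'E'
from h import *
np.set_printoptions(suppress=True,precision=1)
c={n:cams.camera(n) for n in("scene","top","wrist")};T=c["top"];S=c["scene"]
q=lambda a:np.array(a)/6+[230,190]
for n,cs,z in(("tall",[(470,115),(535,45),(680,172),(617,240)],38),("short",[(48,150),(122,72),(214,158),(146,238)],44)):
    P=q(cs);m=(P[0]+P[1])/2;b=(P[2]+P[3])/2
    W=onz(T,[m,b],z);d=W[0]-W[1];print(n,W,np.linalg.norm(d),np.degrees(np.arctan2(d[1],d[0])),"c",W.mean(0))
# foot centres by dark mask ellipse in top
g=cv2.cvtColor(T["image"],cv2.COLOR_RGB2GRAY)
sub=cv2.resize(g[145:245,95:200],None,fx=8,fy=8,interpolation=cv2.INTER_CUBIC)
m=(sub<125).astype(np.uint8)
for k in cv2.findContours(m,cv2.RETR_EXTERNAL,cv2.CHAIN_APPROX_NONE)[0]:
    if cv2.contourArea(k)>6000 and cv2.contourArea(k)<60000:
        h=cv2.convexHull(k);e=cv2.fitEllipse(h);p=(np.array(e[0])+.5)/8-.5+[95,145];print("foot?",p,np.array(e[1])/8,onz(T,p,15))
tp=lambda a:np.array(a)/4+[95,145]
sp=lambda a:np.array(a)/4+[270-105,120]
print("tall top",tri(T,tp((167,113)),S,sp((699,104))),onz(T,tp((167,113)),113))
print("short top",tri(T,tp((292,225)),S,sp((543,160))),onz(T,tp((292,225)),75))
s6=lambda a:(np.array(a)-[0,304])/6+[130,180]
# short cup end top-edges heights: mouth rim top in scene vs top
print("rim",tri(T,q((85,110)),S,s6((708,375))))
# scene bounds of tall (1.5x picture): ends left x 220, right 291; top-edge mid row ~361
cv2.imwrite("pics/w0.png",c["wrist"]["image"][:,:,::-1])
w=c["wrist"];M=w["world_to_cam"];print(w["fx"],w["cx"],w["cy"],-M[:3,:3].T@M[:3,3],M[:3,:3])
E
```

```text
tall [[ 512.1 -326.9   38. ]
 [ 437.8 -414.9   38. ]] 115.2243989306031 49.85006783931839 c [ 474.9 -370.9   38. ]
short [[ 485.9  -74.8   44. ]
 [ 434.8 -133.3   44. ]] 77.61666557001058 48.828468780654305 c [ 460.3 -104.1   44. ]
foot? [127.6 228.3] [ 25.4 148.3] [[406.1 349.   15. ]]
foot? [131.5 216.3] [22.7 24.1] [[450.6 337.5  15. ]]
foot? [170.6 203.4] [23.2 23.7] [[501.7 197.2  15. ]]
foot? [142.6 178.3] [23.1 23.9] [[593.3 306.4  15. ]]
foot? [166.  164.2] [17.6 19.3] [[649.1 222.5  15. ]]
foot? [ 93.4 169.7] [33.8 34.6] [[621.1 491.6  15. ]]
tall top (array([593.2, 305.1, 113.8]), np.float64(4.120444327420699)) [[591.6 304.  113. ]]
short top (array([502.8, 197.6,  74.6]), np.float64(5.04829608625226)) [[500.7 195.9  75. ]]
rim (array([485.4, -72.8,  73. ]), np.float64(7.785044429319464))
297.3186396354542 254.4878543522807 191.71597930625697 [ 264.5 -487.   384.9] [[ 0.4 -0.9  0. ]
 [-0.9 -0.4  0.2]
 [-0.2 -0.1 -1. ]]
```

Emit:
{"api": "jog_arm", "payload": {"commands": [{"ay": 1}, {"ay": 1}, {"ay": 1}, {}]}}

```text
schema error: expected keys dx, dy, dz, ax, ay, az, gripper
```

```bash
python3 -c "
from h import *
s=manip.read_state();print(s['joints'],s['eef_pos'],s['eef_rot'],s['wrist_force'])"
```

```text
[-1.26658775e+00  3.00010918e-01  1.52112828e+00 -5.02105908e-06
  1.32069730e+00 -6.65690251e-02] [ 199.28025134 -512.56048899  213.33040101] [-3.14134902e+00 -1.13671059e-05  3.70778846e-01] [ 0.08814047 -0.27743146 -0.76911472]
```

Emit:
{"api": "jog_arm", "payload": {"commands": [{"dx": 0, "dy": 0, "dz": 0, "ax": 0, "ay": 0, "az": -0.95, "gripper": 0}, {"dx": 0, "dy": 0, "dz": 0, "ax": 0, "ay": 0, "az": -0.95, "gripper": 0}, {"dx": 0, "dy": 0, "dz": 0, "ax": 0, "ay": 0, "az": -0.95, "gripper": 0}, {"dx": 1, "dy": 0.42, "dz": 0, "ax": 0, "ay": 0, "az": 0, "gripper": 0}, {"dx": 1, "dy": 0.42, "dz": 0, "ax": 0, "ay": 0, "az": 0, "gripper": 0}, {"dx": 1, "dy": 0.42, "dz": 0, "ax": 0, "ay": 0, "az": 0, "gripper": 0}, {"dx": 1, "dy": 0.42, "dz": 0, "ax": 0, "ay": 0, "az": 0, "gripper": 0}, {"dx": 1, "dy": 0.42, "dz": 0, "ax": 0, "ay": 0, "az": 0, "gripper": 0}, {"dx": 1, "dy": 0.42, "dz": 0, "ax": 0, "ay": 0, "az": 0, "gripper": 0}, {"dx": 1, "dy": 0.42, "dz": 0, "ax": 0, "ay": 0, "az": 0, "gripper": 0}]}}

```text
clock: 1.6
eef_pos: [471.2, -374.1, 213.4]
eef_rot: [3.142, 0.0, 0.868]
wrist_force: [-0.1, -0.0, 0.6]
finger_gap: 94.1
finger_force: 0.0
```

```bash
cat >> h.py <<'E'
def wray(c,uv):
    M=np.array(c["world_to_cam"]);R,t=M[:3,:3],M[:3,3]
    v=np.atleast_2d(uv).astype(float)-[c["cx"],c["cy"]];r=np.linalg.norm(v,axis=1)
    th=r/c["fx"];d=np.c_[np.sin(th)[:,None]*v/np.maximum(r,1e-9)[:,None],np.cos(th)]
    return -R.T@t,d@R
def wonz(c,uv,z):
    o,d=wray(c,uv);return o+d*((z-o[2])/d[:,2])[:,None]
def wproj(c,P):
    M=np.array(c["world_to_cam"]);p=M[:3,:3]@np.asarray(P,float)+M[:3,3]
    r=np.hypot(p[0],p[1]);return p[:2]/r*np.arctan2(r,p[2])*c["fx"]+[c["cx"],c["cy"]]
def st():
    s=manip.read_state();np.set_printoptions(suppress=True,precision=3)
    from scipy.spatial.transform import Rotation as Ro
    R=Ro.from_euler("xyz",s["eef_rot"]).as_matrix()
    print("t",round(s["clock"],2),"q",s["joints"],"p",s["eef_pos"].round(1),"F",s["wrist_force"].round(1),"gap",round(s["finger_gap"],1),s["finger_force"])
    return s["eef_pos"],R
E
python3 - <<'E'
from h import *
p,R=st();c=cams.camera("wrist");cv2.imwrite("pics/w1.png",cv2.resize(c["image"][:,:,::-1],None,fx=1.5,fy=1.5))
print(R,wproj(c,(475,-371,38)),wproj(c,(512,-327,38)),wproj(c,(438,-415,38)))
E
```

```text
t 1.6 q [-0.732  0.416  1.365 -0.     1.361 -0.029] p [ 471.2 -374.1  213.4] F [-0.1 -0.   0.6] gap 94.1 0.0
[[ 0.646  0.763 -0.   ]
 [ 0.763 -0.646 -0.   ]
 [-0.     0.    -1.   ]] [254.488 175.834] [254.33  127.226] [254.636 221.655]
```

View pics/w1.png

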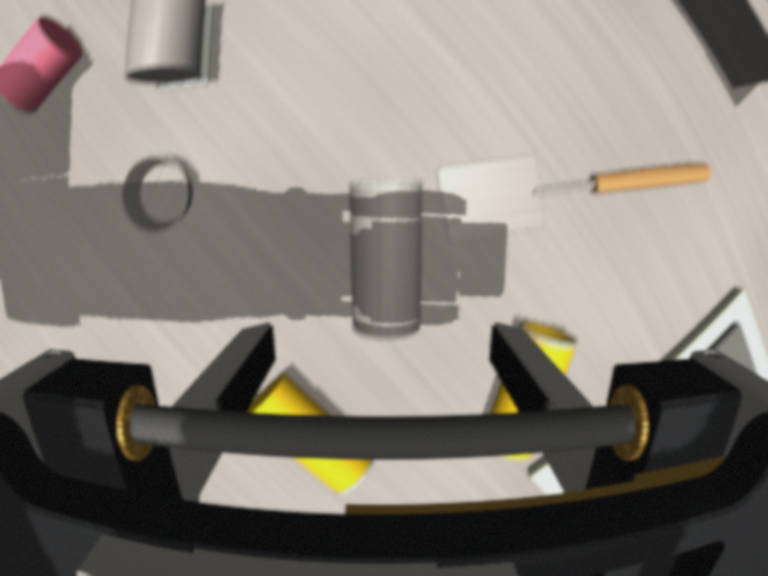

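The wrist view shows the tall cup along image columns 350–421, rows 180–337 (1.5x), with its bright rim (mouth) at the top. That matches the predicted axis direction, with a small sideways offset.

```bash
python3 - <<'E'
from h import *
p,R=st();c=cams.camera("wrist");T=cams.camera("top")
for z in(38,):
    print(wonz(c,np.array([[385.7,182],[385.7,335],[385.7,258],[350,258],[421,258]])/1.5,z))
# widths: edges at tangent; height from two views: side edges matched top/wrist via the cup's silhouette width
def tri2(a,b):
    o1,d1=a;o2,d2=b;d1=d1[0]/np.linalg.norm(d1[0]);d2=d2[0]/np.linalg.norm(d2[0])
    s=np.linalg.lstsq(np.c_[d1,-d2],o2-o1,rcond=None)[0];A,B=o1+s[0]*d1,o2+s[1]*d2
    return (A+B)/2,np.linalg.norm(A-B)
q=lambda a:np.array(a)/6+[230,190]
print("mouth corners L,R",tri2(ray(T,q((470,115))),wray(c,np.array([[351,183]])/1.5)),tri2(ray(T,q((535,45))),wray(c,np.array([[421,183]])/1.5)))
print("bottom corners L,R",tri2(ray(T,q((617,240))),wray(c,np.array([[355,330]])/1.5)),tri2(ray(T,q((680,172))),wray(c,np.array([[418,330]])/1.5)))
for P in((512,-327,38),(512,-327,66),(438,-415,38),(438,-415,66)):print(wproj(c,P)*1.5)
E
```

```text
t 1.65 q [-0.726  0.419  1.361  0.001  1.361 -0.026] p [ 474.6 -371.6  213.2] F [ 4.   1.4 -0.9] gap 94.0 0.0
[[ 522.405 -321.102   38.   ]
 [ 442.734 -416.07    38.   ]
 [ 484.006 -366.825   38.   ]
 [ 462.46  -348.629   38.   ]
 [ 505.407 -384.768   38.   ]]
mouth corners L,R (array([ 497.038, -306.849,    9.71 ]), np.float64(9.397842520976507)) (array([ 540.726, -344.707,   18.389]), np.float64(11.273506830160308))
bottom corners L,R (array([ 419.365, -401.044,   13.173]), np.float64(1.9900466885255554)) (array([ 461.832, -438.656,   11.626]), np.float64(0.5744510476672131))
[380.304 196.407]
[380.21  197.713]
[380.475 337.538]
[380.406 350.014]
```

Emit:
{"api": "jog_arm", "payload": {"commands": [{"dx": 0, "dy": 0, "dz": 0, "ax": 0, "ay": 0.9, "az": 0, "gripper": 0}, {"dx": 0, "dy": 0, "dz": 0, "ax": 0, "ay": 0.9, "az": 0, "gripper": 0}, {"dx": 0, "dy": 0, "dz": 0, "ax": 0, "ay": 0.9, "az": 0, "gripper": 0}, {"dx": 0, "dy": 0, "dz": 0, "ax": 0, "ay": 0.9, "az": 0, "gripper": 0}, {"dx": 0, "dy": 0, "dz": 0, "ax": 0, "ay": 0.9, "az": 0, "gripper": 0}, {"dx": -0.77, "dy": 0, "dz": 0.2, "ax": 0, "ay": 0, "az": 0, "gripper": 0}, {"dx": -0.77, "dy": 0, "dz": 0.2, "ax": 0, "ay": 0, "az": 0, "gripper": 0}, {"dx": -0.77, "dy": 0, "dz": 0.2, "ax": 0, "ay": 0, "az": 0, "gripper": 0}, {"dx": -0.77, "dy": 0, "dz": 0.2, "ax": 0, "ay": 0, "az": 0, "gripper": 0}, {"dx": 0, "dy": 0, "dz": 0, "ax": 0, "ay": 0, "az": 0, "gripper": 0}]}}

```text
clock: 3.0
eef_pos: [426.8, -424.5, 102.1]
eef_rot: [-3.137, -0.787, 0.863]
wrist_force: [-0.1, 0.8, 1.7]
finger_gap: 93.6
finger_force: 0.0
```

```bash
cat >> h.py <<'E'
def to(p,R,tgt):
    d=R.T@(np.array(tgt,float)-p);print("tool-frame mm",d.round(1),"shares",(d/40).round(2))
E
python3 - <<'E'
from h import *
p,R=st();print(R);to(p,R,(481,-366,30.2))
c=cams.camera("wrist");print(wproj(c,(475,-371,38)),wproj(c,(512,-327,38)))
g=c["image"];cv2.imwrite("pics/w2.png",cv2.resize(g[:,:,::-1],None,fx=1.5,fy=1.5))
E
```

```text
t 3.0 q [-1.131  0.704  1.385  0.703  1.477 -0.65 ] p [ 426.8 -424.5  102.1] F [-0.1  0.8  1.7] gap 93.6 0.0
[[ 0.459  0.762  0.457]
 [ 0.537 -0.648  0.541]
 [ 0.708 -0.003 -0.706]]
tool-frame mm [  5.4   3.6 107.2] shares [0.13 0.09 2.68]
[256.078 191.051] [255.602 143.554]
```

View pics/w2.png

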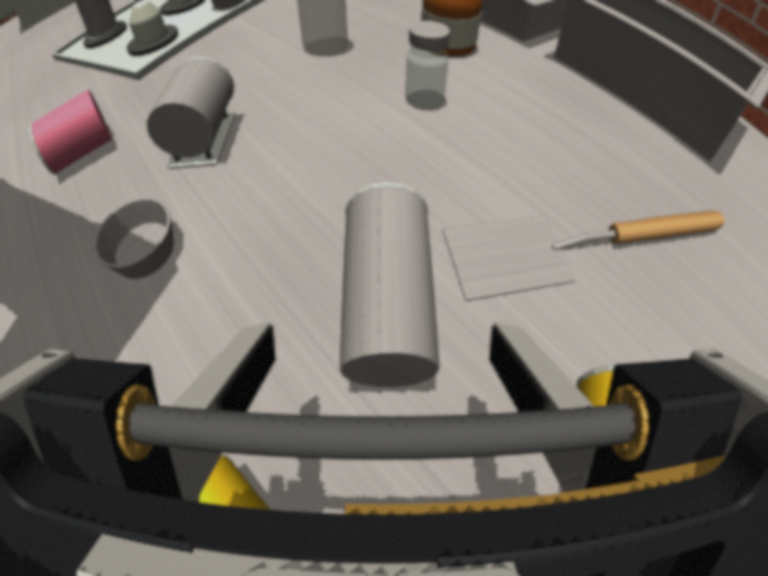

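The wrist view shows both cups with their closed bottoms facing the gripper. The tall cup's axis is at column ~388, slightly right of the finger middle at 382. I'll advance and close.

Emit:
{"api": "jog_arm", "payload": {"commands": [{"dx": 0.13, "dy": 0.12, "dz": 0.3, "ax": 0, "ay": 0, "az": 0, "gripper": 0}, {"dx": 0, "dy": 0, "dz": 0.5, "ax": 0, "ay": 0, "az": 0, "gripper": 0}, {"dx": 0, "dy": 0, "dz": 0.5, "ax": 0, "ay": 0, "az": 0, "gripper": 0}, {"dx": 0, "dy": 0, "dz": 0.5, "ax": 0, "ay": 0, "az": 0, "gripper": 0}, {"dx": 0, "dy": 0, "dz": 0.4, "ax": 0, "ay": 0, "az": 0, "gripper": 0}, {"dx": 0, "dy": 0, "dz": 0.3, "ax": 0, "ay": 0, "az": 0, "gripper": 0}, {"dx": 0, "dy": 0, "dz": 0.18, "ax": 0, "ay": 0, "az": 0, "gripper": 0}, {"dx": 0, "dy": 0, "dz": 0, "ax": 0, "ay": 0, "az": 0, "gripper": 0}]}}

```text
clock: 4.05
eef_pos: [483.4, -366.4, 31.4]
eef_rot: [-3.141, -0.785, 0.868]
wrist_force: [-0.5, 0.4, 0.6]
finger_gap: 93.8
finger_force: 0.0
```

```bash
python3 - <<'E'
from h import *
p,R=st();print(R);to(p,R,(481.8,-366.8,30.2))
E
```

```text
t 4.05 q [-1.009  0.773  1.461  0.775  1.3   -0.676] p [ 483.4 -366.4   31.4] F [-0.5  0.4  0.6] gap 93.8 0.0
[[ 0.457  0.763  0.457]
 [ 0.54  -0.646  0.54 ]
 [ 0.707 -0.    -0.707]]
tool-frame mm [-1.8 -1.  -0.1] shares [-0.04 -0.02 -0.  ]
```

Emit:
{"api": "jog_arm", "payload": {"commands": [{"dx": -0.04, "dy": 0, "dz": 0, "ax": 0, "ay": 0, "az": 0, "gripper": 1}, {"dx": 0, "dy": 0, "dz": 0, "ax": 0, "ay": 0, "az": 0, "gripper": 1}, {"dx": 0, "dy": 0, "dz": 0, "ax": 0, "ay": 0, "az": 0, "gripper": 1}, {"dx": 0, "dy": 0, "dz": 0, "ax": 0, "ay": 0, "az": 0, "gripper": 1}, {"dx": 0, "dy": 0, "dz": 0, "ax": 0, "ay": 0, "az": 0, "gripper": 1}, {"dx": 0, "dy": 0, "dz": 0, "ax": 0, "ay": 0, "az": 0, "gripper": 1}], "squeeze": 35}}

```text
clock: 4.8
eef_pos: [481.2, -366.0, 30.6]
eef_rot: [-3.136, -0.787, 0.867]
wrist_force: [-15.7, 8.5, 10.0]
finger_gap: 56.0
finger_force: 35.0
```

Emit:
{"api": "jog_arm", "payload": {"commands": [{"dx": 0.1, "dy": -0.04, "dz": -0.1, "ax": 0, "ay": 0, "az": 0, "gripper": 1}, {"dx": 0.2, "dy": 0, "dz": -0.2, "ax": 0, "ay": 0, "az": 0, "gripper": 1}, {"dx": 0.4, "dy": 0, "dz": -0.4, "ax": 0, "ay": 0, "az": 0, "gripper": 1}, {"dx": 0.7, "dy": 0, "dz": -0.7, "ax": 0, "ay": 0, "az": 0, "gripper": 1}, {"dx": 0.7, "dy": 0, "dz": -0.7, "ax": 0, "ay": 0, "az": 0, "gripper": 1}, {"dx": 0.7, "dy": 0, "dz": -0.7, "ax": 0, "ay": 0, "az": 0, "gripper": 1}, {"dx": 0.7, "dy": 0, "dz": -0.7, "ax": 0, "ay": 0, "az": 0, "gripper": 1}, {"dx": 0.4, "dy": 0, "dz": -0.4, "ax": 0, "ay": 0, "az": 0, "gripper": 1}, {"dx": 0, "dy": 0, "dz": 0, "ax": 0, "ay": -0.9, "az": 0, "gripper": 1}, {"dx": 0, "dy": 0, "dz": 0, "ax": 0, "ay": -0.9, "az": 0, "gripper": 1}]}}

```text
clock: 6.05
eef_pos: [481.0, -366.9, 251.6]
eef_rot: [3.141, -0.466, 0.867]
wrist_force: [0.1, -1.0, -2.6]
finger_gap: 55.9
finger_force: 35.0
```

Emit:
{"api": "jog_arm", "payload": {"commands": [{"dx": 0, "dy": 0, "dz": 0, "ax": 0, "ay": -0.9, "az": 0, "gripper": 1}, {"dx": 0, "dy": 0, "dz": 0, "ax": 0, "ay": -0.9, "az": 0, "gripper": 1}, {"dx": 0, "dy": 0, "dz": 0, "ax": 0, "ay": -0.9, "az": 0, "gripper": 1}, {"dx": 0, "dy": 0, "dz": 0, "ax": 0, "ay": 0, "az": 0, "gripper": 1}]}}

```text
clock: 6.55
eef_pos: [482.4, -364.8, 251.4]
eef_rot: [3.142, -0.0, 0.871]
wrist_force: [-0.7, -0.0, -2.7]
finger_gap: 56.4
finger_force: 35.0
```

```bash
python3 - <<'E'
from h import *
p,R=st();print(R);to(p,R,(520,200,300))
E
```

```text
t 6.55 q [-0.708  0.4    1.299  0.     1.442 -0.008] p [ 482.4 -364.8  251.4] F [-0.7 -0.  -2.7] gap 56.4 34.99961659312248
[[ 0.644  0.765  0.   ]
 [ 0.765 -0.644  0.   ]
 [ 0.     0.    -1.   ]]
tool-frame mm [ 456.2 -335.1  -48.5] shares [11.41 -8.38 -1.21]
```

Emit:
{"api": "jog_arm", "payload": {"commands": [{"dx": 0.5, "dy": -0.345, "dz": -0.1, "ax": 0, "ay": 0, "az": 0, "gripper": 1}, {"dx": 1, "dy": -0.69, "dz": -0.1, "ax": 0, "ay": 0, "az": 0, "gripper": 1}, {"dx": 1, "dy": -0.69, "dz": -0.1, "ax": 0, "ay": 0, "az": 0, "gripper": 1}, {"dx": 1, "dy": -0.69, "dz": -0.1, "ax": 0, "ay": 0, "az": 0, "gripper": 1}, {"dx": 1, "dy": -0.69, "dz": -0.1, "ax": 0, "ay": 0, "az": 0, "gripper": 1}, {"dx": 1, "dy": -0.69, "dz": -0.1, "ax": 0, "ay": 0, "az": 0, "gripper": 1}, {"dx": 1, "dy": -0.69, "dz": -0.1, "ax": 0, "ay": 0, "az": 0, "gripper": 1}, {"dx": 1, "dy": -0.69, "dz": -0.1, "ax": 0, "ay": 0, "az": 0, "gripper": 1}, {"dx": 1, "dy": -0.69, "dz": -0.1, "ax": 0, "ay": 0, "az": 0, "gripper": 1}, {"dx": 1, "dy": -0.69, "dz": 0, "ax": 0, "ay": 0, "az": 0, "gripper": 1}]}}

```text
clock: 7.8
eef_pos: [526.2, 94.7, 287.6]
eef_rot: [-3.14, -0.002, 0.867]
wrist_force: [0.6, -0.0, -1.6]
finger_gap: 56.2
finger_force: 35.0
```

Emit:
{"api": "jog_arm", "payload": {"commands": [{"dx": 1, "dy": -0.69, "dz": 0, "ax": 0, "ay": 0, "az": 0, "gripper": 1}, {"dx": 1, "dy": -0.69, "dz": 0, "ax": 0, "ay": 0, "az": 0, "gripper": 1}, {"dx": 1, "dy": -0.69, "dz": 0, "ax": 0, "ay": 0, "az": 0, "gripper": 1}, {"dx": 0, "dy": 0, "dz": 0, "ax": 0, "ay": 0, "az": -1, "gripper": 1}, {"dx": 0, "dy": 0, "dz": 0, "ax": 0, "ay": 0, "az": -1, "gripper": 1}, {"dx": 0, "dy": 0, "dz": 0, "ax": 0, "ay": 0, "az": -1, "gripper": 1}, {"dx": 0, "dy": 0, "dz": 0, "ax": 0, "ay": 0, "az": -1, "gripper": 1}, {"dx": 0, "dy": 0, "dz": 0, "ax": 0, "ay": 0, "az": -1, "gripper": 1}, {"dx": 0, "dy": 0, "dz": 0, "ax": 0, "ay": 0, "az": -1, "gripper": 1}, {"dx": 0, "dy": 0, "dz": 0, "ax": 0, "ay": 0, "az": -1, "gripper": 1}]}}

```text
clock: 9.05
eef_pos: [540.5, 238.0, 287.1]
eef_rot: [-3.141, -0.003, 2.095]
wrist_force: [-0.0, 0.1, -2.8]
finger_gap: 56.2
finger_force: 35.0
```

Emit:
{"api": "jog_arm", "payload": {"commands": [{"dx": 0, "dy": 0, "dz": 0, "ax": 0, "ay": 0, "az": -1, "gripper": 1}, {"dx": 0, "dy": 0, "dz": 0, "ax": 0, "ay": 0, "az": -1, "gripper": 1}, {"dx": 0, "dy": 0, "dz": 0, "ax": 0, "ay": 0, "az": -1, "gripper": 1}, {"dx": 0, "dy": 0, "dz": 0, "ax": 0, "ay": 0, "az": -1, "gripper": 1}, {"dx": 0, "dy": 0, "dz": 0, "ax": 0, "ay": 0, "az": -1, "gripper": 1}, {"dx": 0, "dy": 0, "dz": 0, "ax": 0, "ay": 0, "az": -1, "gripper": 1}, {"dx": 0, "dy": 0, "dz": 0, "ax": 0, "ay": 0, "az": -1, "gripper": 1}, {"dx": 0, "dy": 0, "dz": 0, "ax": 0, "ay": 0, "az": -1, "gripper": 1}, {"dx": 0, "dy": 0, "dz": 0, "ax": 0, "ay": 0, "az": -1, "gripper": 1}, {"dx": 0, "dy": 0, "dz": 0, "ax": 0, "ay": 0, "az": -1, "gripper": 1}]}}

```text
clock: 10.3
eef_pos: [540.5, 238.0, 287.1]
eef_rot: [3.139, 0.0, -2.443]
wrist_force: [0.2, 0.7, -1.9]
finger_gap: 56.2
finger_force: 35.0
```

```bash
python3 - <<'E'
from h import *
p,R=st();print(R)
E
```

```text
t 10.3 q [ 0.352  0.351  1.285  0.003  1.507 -1.918] p [540.5 238.  287.1] F [ 0.2  0.7 -1.9] gap 56.2 34.99655278399587
[[-0.766 -0.643 -0.001]
 [-0.643  0.766  0.002]
 [-0.     0.003 -1.   ]]
```

Emit:
{"api": "jog_arm", "payload": {"commands": [{"dx": 0, "dy": 0, "dz": 0, "ax": 0, "ay": 0, "az": -1, "gripper": 1}, {"dx": 0, "dy": 0, "dz": 0, "ax": 0, "ay": -0.9, "az": 0, "gripper": 1}, {"dx": 0, "dy": 0, "dz": 0, "ax": 0, "ay": -0.9, "az": 0, "gripper": 1}, {"dx": 0, "dy": 0, "dz": 0, "ax": 0, "ay": -0.9, "az": 0, "gripper": 1}, {"dx": 0, "dy": 0, "dz": 0, "ax": 0, "ay": -0.9, "az": 0, "gripper": 1}, {"dx": 0, "dy": 0, "dz": 0, "ax": 0, "ay": -0.9, "az": 0, "gripper": 1}, {"dx": 0, "dy": 0, "dz": 0, "ax": 0, "ay": 0, "az": 0, "gripper": 1}]}}

```text
clock: 11.18
eef_pos: [537.0, 254.8, 300.6]
eef_rot: [-3.141, 0.758, -2.302]
wrist_force: [0.5, 0.2, -1.1]
finger_gap: 55.8
finger_force: 35.0
```

```bash
python3 - <<'E'
from h import *
p,R=st();print(R);to(p,R,(597.5,311.5,190));np.save("R.npy",R)
for n in("scene","top"):
    c=cams.camera(n);cv2.imwrite(f"pics/{n}3.png",c["image"][:,:,::-1])
S=cv2.imread("pics/scene3.png");T=cv2.imread("pics/top3.png")
f=lambda I,x,y,w,h,k:cv2.resize(I[y:y+h,x:x+w],(w*k,h*k),interpolation=cv2.INTER_CUBIC)
cv2.imwrite("pics/v3.png",np.hstack([f(T,95,110,130,150,3),f(S,240,40,130,150,3)]))
E
```

```text
t 11.18 q [ 0.197  0.023  1.806  0.633  0.771 -2.554] p [537.  254.8 300.6] F [ 0.5  0.2 -1.1] gap 55.8 35.0005660392344
[[-0.485 -0.745  0.459]
 [-0.541  0.667  0.512]
 [-0.687 -0.    -0.727]]
tool-frame mm [ 15.9  -7.2 137.1] shares [ 0.4  -0.18  3.43]
```

View pics/v3.png

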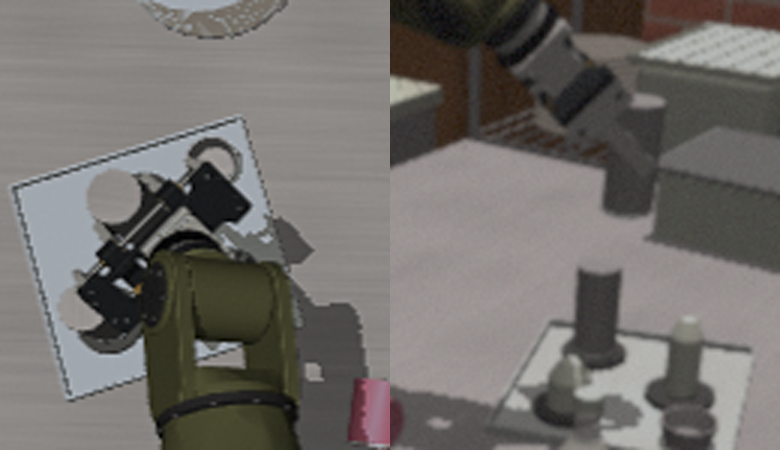

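The picture shows the cup held upside down in the gripper, with joint 6 stopped at its limit (-2.55). I'll fit a kinematic model and choose a better approach azimuth.

```bash
cat > kin.py <<'E'
import numpy as np
from scipy.optimize import least_squares
from scipy.spatial.transform import Rotation as Ro
Rz=lambda a:Ro.from_euler("z",a).as_matrix()
Ry=lambda a:Ro.from_euler("y",a).as_matrix()
D=[([-1.2666,.30001,1.52113,0,1.3207,-.06657],(199.28,-512.56,213.33)),([-.726,.419,1.361,.001,1.361,-.026],(474.6,-371.6,213.2)),([-1.131,.704,1.385,.703,1.477,-.65],(426.8,-424.5,102.1)),
([-1.009,.773,1.461,.775,1.3,-.676],(483.4,-366.4,31.4)),([-.708,.4,1.299,0,1.442,-.008],(482.4,-364.8,251.4)),([.352,.351,1.285,.003,1.507,-1.918],(540.5,238,287.1)),([.197,.023,1.806,.633,.771,-2.554],(537,254.8,300.6))]
def fk(k,q):
    A=Rz(q[0]);B=A@Ry(q[1]);C=A@Ry(q[1]+q[2]);E=C@Rz(q[3])@Ry(q[4])
    p=A@[k[0],0,k[1]]+B@[0,0,k[2]]+C@[k[3],0,k[4]]+E@[0,0,k[5]]
    return p,E@Rz(q[5]+np.pi/2)
# tool frame: x_t az = q1-q6+90 with z down
K=least_squares(lambda k:np.concatenate([fk(k,q)[0]-p for q,p in D]),[0,300,400,0,350,200],x_scale=100).x
lo=np.array([-3.03,-.79,.23,-1.04,0,-2.55]);hi=np.array([3.03,2.21,2.52,4.18,3.07,2.55])
def tool(f,th):  # final: z leans to azimuth f, th below horizontal, x_t up-back negative
    z=np.array([np.cos(f)*np.cos(th),np.sin(f)*np.cos(th),-np.sin(th)]);y=np.array([-np.sin(f),np.cos(f),0])
    return np.c_[np.cross(y,z),y,z]
def ik(p,R,q0):
    g=lambda q:np.concatenate([(fk(K,q)[0]-p)/100,(fk(K,q)[1]-R).ravel()])
    s=least_squares(g,np.clip(q0,lo+.01,hi-.01),bounds=(lo-1,hi+1));return s.x,s.cost
if __name__=="__main__":
    np.set_printoptions(suppress=True,precision=2)
    print(K,[np.abs(fk(K,q)[0]-p).max() for q,p in D])
    print(fk(K,D[6][0])[1],fk(K,D[3][0])[1])
    for nm,A in(("tall",(592.5,305.5,74)),("tallhi",(592.5,305.5,195)),("short",(501,197,55)),("shorthi",(501,197,160))):
        for f in(-20,0,10,20,30,40,50):
            R=tool(np.radians(f),np.pi/4);p=np.array(A)+11*R[:,2]
            q,c=ik(p,R,[.3,.4,1.5,.3,.9,-2.0]);print(nm,f,q,"%.1g"%c,"OK" if (q>lo).all() and (q<hi).all() else "x")
E
python3 kin.py
```

```text
[-31.22 225.83 489.01  53.61 456.61 316.82] [np.float64(36.845109217642545), np.float64(28.777173316523204), np.float64(3.0121630701198683), np.float64(2.920541474406342), np.float64(28.899638023613477), np.float64(34.170160357368616), np.float64(15.5607531078266)]
[[-0.48 -0.74  0.46]
 [-0.54  0.67  0.51]
 [-0.69 -0.   -0.73]] [[ 0.46  0.76  0.46]
 [ 0.54 -0.65  0.54]
 [ 0.71 -0.   -0.71]]
tall -20 [ 0.77  0.58  1.71 -1.1   0.8   0.34] 5e-30 x
tall 0 [ 0.68  0.5   1.87 -1.35  0.47  0.27] 1e-29 x
tall 10 [ 0.61  0.47  1.92 -1.52  0.31  0.27] 2e-25 x
tall 20 [ 0.54  0.46  1.94  1.29 -0.14 -2.72] 3e-24 x
tall 30 [ 0.45  0.46  1.95 -0.79 -0.07 -0.83] 8e-27 x
tall 40 [ 0.37  0.47  1.93  1.63  0.23 -3.44] 2e-29 x
tall 50 [ 0.3   0.49  1.89  1.42  0.4  -3.41] 2e-24 x
tallhi -20 [ 0.77  0.41  1.65 -0.93  0.92  0.08] 4e-23 OK
tallhi 0 [ 0.68  0.31  1.79 -0.94  0.59 -0.2 ] 5e-28 OK
tallhi 10 [ 0.61  0.28  1.84 -0.84  0.41 -0.45] 2e-27 OK
tallhi 20 [ 0.54  0.26  1.87 -0.52  0.27 -0.94] 1e-29 OK
tallhi 30 [ 0.45  0.26  1.88  0.22  0.23 -1.83] 2e-29 OK
tallhi 40 [ 0.37  0.27  1.86  0.74  0.34 -2
[... 154 characters left out ...]
1.82  0.43  0.73] 8e-31 x
short 10 [ 0.51  0.34  2.24  0.88 -0.3  -2.19] 1e-19 x
short 20 [ 0.39  0.33  2.26  0.13 -0.23 -1.67] 2e-19 x
short 30 [ 0.26  0.31  2.19  1.78  0.2  -3.55] 0.008 x
short 40 [ 0.18  0.34  2.17  1.58  0.35 -3.55] 0.006 x
short 50 [ 0.1   0.37  2.12  1.39  0.5  -3.55] 0.005 x
shorthi -20 [ 0.74  0.23  2.02 -1.06  0.8   0.26] 2e-26 x
shorthi 0 [ 0.61  0.13  2.14 -1.18  0.45  0.02] 4e-24 x
shorthi 10 [ 0.51  0.1   2.18 -1.14  0.26 -0.21] 2e-25 x
shorthi 20 [ 0.39  0.08  2.19 -0.36  0.09 -1.18] 5e-30 OK
shorthi 30 [ 0.28  0.09  2.18  1.07  0.2  -2.81] 8e-23 x
shorthi 40 [ 0.17  0.12  2.15  1.18  0.39 -3.11] 4e-25 x
shorthi 50 [ 0.09  0.16  2.1   1.15  0.58 -3.26] 4e-26 x
```

```bash
cat > patch.py <<'E'
s=open("kin.py").read()
s=s.replace("p=A@[k[0],0,k[1]]+B@[0,0,k[2]]+C@[k[3],0,k[4]]+E@[0,0,k[5]]","G=C@Rz(q[3]);p=A@[k[0],k[6],k[1]]+B@[0,0,k[2]]+C@[k[3],0,k[4]]+G@[0,k[7],0]+E@[0,0,k[5]]")
s=s.replace("[0,300,400,0,350,200]","[0,300,400,0,350,200,0,0]")
i=s.index("    for nm,A in")
s=s[:i]
open("kin.py","w").write(s)
E
python3 patch.py; cat > scan.py <<'E'
from kin import *
np.set_printoptions(suppress=True,precision=2)
rng=np.random.default_rng(0)
def best(p,R):
    b=None
    for q4 in(-.8,0,.8,1.6,2.5,3.3):
        for q6 in(-2,0,2):
            q,c=ik(p,R,[np.arctan2(p[1],p[0]),.5,1.6,q4,.8,q6])
            if c<1e-6:
                m=min((q-lo).min(),(hi-q).min())
                if b is None or m>b[0]:b=(m,q)
    return b
if __name__=="__main__":
    print(K,[round(np.abs(fk(K,q)[0]-p).max(),1) for q,p in D])
    Z=np.diag([-1,-1,1.])
    for th in(45,30):
      for nm,A in(("tall",(592.5,305.5,74)),("short",(501,197,58))):
        for fl in(0,1):
          for f in range(-120,181,20):
            R=tool(np.radians(f),np.radians(th));R=R@Z if fl else R
            b=best(np.array(A)+11*R[:,2],R)
            if b and b[0]>0:print(th,nm,"flip" if fl else "same",f,round(b[0],2),b[1])
E
time timeout 500 python3 scan.py
```

```text
[  0.15 221.09 423.66  40.35 447.34 262.56  36.64  -0.04] [np.float64(0.0), np.float64(0.4), np.float64(0.3), np.float64(0.3), np.float64(0.1), np.float64(0.3), np.float64(0.1)]
45 tall same -120 0.37 [ 0.55  1.18  0.6  -0.39  2.05  1.01]
45 tall same -100 0.49 [ 0.61  1.07  0.81 -0.55  1.84  0.8 ]
45 tall same -80 0.36 [ 0.66  0.95  1.03 -0.68  1.59  0.62]
45 tall same -60 0.24 [ 0.69  0.83  1.26 -0.8   1.32  0.48]
45 tall same -40 0.1 [ 0.68  0.71  1.47 -0.94  1.03  0.36]
45 tall same 140 0.15 [0.21 0.98 0.97 0.6  1.71 2.4 ]
45 tall same 160 0.34 [0.27 1.1  0.75 0.45 1.94 2.21]
45 tall same 180 0.32 [0.33 1.2  0.55 0.28 2.13 1.96]
45 tall flip -120 0.37 [ 0.55  1.18  0.6  -0.39  2.05 -2.13]
45 tall flip -100 0.2 [ 0.61  1.07  0.81 -0.55  1.84 -2.35]
45 tall flip -80 0.03 [ 0.66  0.95  1.03 -0.68  1.59 -2.52]
45 tall flip 40 0.27 [ 0.32  0.5   1.85  1.4   0.27 -0.09]
45 tall flip 60 0.59 [ 0.22  0.55  1.76  1.2   0.59 -0.22]
45 tall flip 80 0.9 [ 0.16  0.63  1.61  1.02  0.9  -0.34]
45 tall flip 100 1.1 [ 0.15  0.74  1.42  0.87  1.18 -0.46]
45 tall flip 120 0.97 [ 0.17  0.86  1.2   0
[... 3947 characters left out ...]
hort flip -80 0.17 [ 0.67  0.82  1.47 -0.87  1.55 -2.29]
30 short flip 0 0.28 [ 0.5   0.45  2.24  3.87  0.67 -1.92]
30 short flip 20 0.22 [ 0.28  0.42  2.3   3.04  0.63 -1.52]
30 short flip 40 0.26 [ 0.06  0.44  2.26  2.24  0.72 -1.17]
30 short flip 60 0.4 [-0.07  0.5   2.12  1.67  0.9  -0.97]
30 short flip 80 0.59 [-0.12  0.59  1.93  1.29  1.12 -0.88]
30 short flip 100 0.8 [-0.1   0.7   1.72  1.02  1.35 -0.86]
30 short flip 120 1.01 [-0.05  0.8   1.51  0.82  1.58 -0.9 ]
30 short flip 140 1.07 [ 0.03  0.91  1.3   0.63  1.79 -0.99]
30 short flip 160 0.9 [ 0.12  0.99  1.13  0.44  1.98 -1.14]
30 short flip 180 0.78 [ 0.22  1.06  1.01  0.22  2.11 -1.35]
real	1m52.312s
user	1m52.726s
sys	0m0.163s
```

Emit:
{"api": "jog_arm", "payload": {"commands": [{"dx": 0, "dy": 0, "dz": 0, "ax": 0, "ay": 0.87, "az": 0, "gripper": 1}, {"dx": 0, "dy": 0, "dz": 0, "ax": 0, "ay": 0.87, "az": 0, "gripper": 1}, {"dx": 0, "dy": 0, "dz": 0, "ax": 0, "ay": 0.87, "az": 0, "gripper": 1}, {"dx": 0, "dy": 0, "dz": 0, "ax": 0, "ay": 0.87, "az": 0, "gripper": 1}, {"dx": 0, "dy": 0, "dz": 0, "ax": 0, "ay": 0.87, "az": 0, "gripper": 1}, {"dx": 0, "dy": 0, "dz": 0, "ax": 0, "ay": 0, "az": 1, "gripper": 1}, {"dx": 0, "dy": 0, "dz": 0, "ax": 0, "ay": 0, "az": 1, "gripper": 1}, {"dx": 0, "dy": 0, "dz": 0, "ax": 0, "ay": 0, "az": 1, "gripper": 1}, {"dx": 0, "dy": 0, "dz": 0, "ax": 0, "ay": 0, "az": 1, "gripper": 1}, {"dx": 0, "dy": 0, "dz": 0, "ax": 0, "ay": 0, "az": 1, "gripper": 1}]}}

```text
clock: 12.52
eef_pos: [538.5, 254.7, 300.3]
eef_rot: [-3.137, -0.001, 3.104]
wrist_force: [0.3, 0.1, -2.3]
finger_gap: 56.2
finger_force: 35.0
```

Emit:
{"api": "jog_arm", "payload": {"commands": [{"dx": 0, "dy": 0, "dz": 0, "ax": 0, "ay": 0, "az": 1, "gripper": 1}, {"dx": 0, "dy": 0, "dz": 0, "ax": 0, "ay": 0, "az": 1, "gripper": 1}, {"dx": 0, "dy": 0, "dz": 0, "ax": 0, "ay": 0, "az": 1, "gripper": 1}, {"dx": 0, "dy": 0, "dz": 0, "ax": 0, "ay": 0, "az": 1, "gripper": 1}, {"dx": 0, "dy": 0, "dz": 0, "ax": 0, "ay": 0, "az": 1, "gripper": 1}, {"dx": 0, "dy": 0, "dz": 0, "ax": 0, "ay": 0, "az": 1, "gripper": 1}, {"dx": 0, "dy": 0, "dz": 0, "ax": 0, "ay": 0, "az": 1, "gripper": 1}, {"dx": 0, "dy": 0, "dz": 0, "ax": 0, "ay": 0, "az": 1, "gripper": 1}, {"dx": 0, "dy": 0, "dz": 0, "ax": 0, "ay": 0, "az": 0, "gripper": 1}, {"dx": 0, "dy": 0, "dz": 0, "ax": 0, "ay": 0, "az": 0, "gripper": 1}]}}

```text
clock: 13.78
eef_pos: [538.3, 255.0, 300.2]
eef_rot: [-3.14, 0.003, 1.717]
wrist_force: [0.3, 0.5, -2.2]
finger_gap: 56.3
finger_force: 35.0
```

```bash
cat >> h.py <<'E'
def turn(R,Rt):
    from scipy.spatial.transform import Rotation as Ro
    v=np.degrees(Ro.from_matrix(R.T@Rt).as_rotvec());print("turn deg",v.round(2))
E
python3 - <<'E'
from h import *
from kin import tool
p,R=st();Rt=tool(-np.pi/2,np.pi/4);turn(R,Rt);to(p,R,(592.5,297.7,200))
E
```

```text
t 13.78 q [ 0.382  0.359  1.244 -0.003  1.54   0.236] p [538.3 255.  300.2] F [ 0.3  0.5 -2.2] gap 56.3 34.99956892803311
turn deg [  3.24 -44.73   7.97]
tool-frame mm [ 34.7  60.  100. ] shares [0.87 1.5  2.5 ]
```

Emit:
{"api": "jog_arm", "payload": {"commands": [{"dx": 0, "dy": 0, "dz": 0, "ax": 0, "ay": 0, "az": 0.84, "gripper": 1}, {"dx": 0.53, "dy": 0.68, "dz": 0.5, "ax": 0, "ay": 0, "az": 0, "gripper": 1}, {"dx": 0.53, "dy": 0.68, "dz": 0.5, "ax": 0, "ay": 0, "az": 0, "gripper": 1}, {"dx": 0, "dy": 0, "dz": 0, "ax": 0, "ay": -0.9, "az": 0, "gripper": 1}, {"dx": 0, "dy": 0, "dz": 0, "ax": 0, "ay": -0.9, "az": 0, "gripper": 1}, {"dx": 0, "dy": 0, "dz": 0, "ax": 0, "ay": -0.9, "az": 0, "gripper": 1}, {"dx": 0, "dy": 0, "dz": 0, "ax": 0, "ay": -0.9, "az": 0, "gripper": 1}, {"dx": 0, "dy": 0, "dz": 0, "ax": 0, "ay": -0.9, "az": 0, "gripper": 1}, {"dx": 0, "dy": 0, "dz": 0, "ax": 0, "ay": 0, "az": 0, "gripper": 1}, {"dx": 0, "dy": 0, "dz": 0, "ax": 0, "ay": 0, "az": 0, "gripper": 1}]}}

```text
clock: 15.02
eef_pos: [593.0, 296.9, 260.7]
eef_rot: [-3.141, 0.784, 1.567]
wrist_force: [0.4, -0.4, -0.5]
finger_gap: 55.9
finger_force: 35.0
```

```bash
python3 - <<'E'
from h import *
from kin import tool
p,R=st();Rt=tool(-np.pi/2,np.pi/4);turn(R,Rt);to(p,R,(592.5,297.7,192))
I={}
for n in("scene","top"):
    c=cams.camera(n);I[n]=c["image"][:,:,::-1]
f=lambda I,x,y,w,h,k:cv2.resize(I[y:y+h,x:x+w],(w*k,h*k),interpolation=cv2.INTER_CUBIC)
cv2.imwrite("pics/v4.png",np.hstack([f(I["top"],70,110,130,120,3),f(I["scene"],290,60,90,120,3)]))
for n in I: np.save(f"pics/{n}4.npy",I[n])
E
```

```text
t 15.03 q [ 0.634  0.848  0.754 -0.666  1.98   0.505] p [593.  296.9 260.7] F [ 0.4 -0.4 -0.5] gap 55.9 34.999436270445585
turn deg [-0.17 -0.08 -0.15]
tool-frame mm [49.1 -0.5 48.1] shares [ 1.23 -0.01  1.2 ]
```

View pics/v4.png

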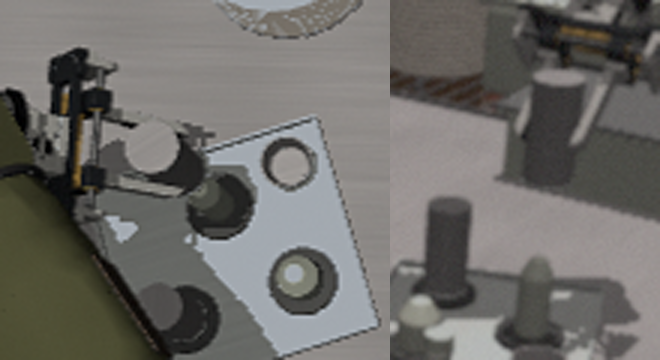

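The picture shows the cup upright, mouth down, just above the tall peg. Its top is at crop (155,145) in the top view. I'll check both centres against projections.

```bash
python3 - <<'E'
from h import *
p,R=st();A=p-11*R[:,2];print(A)
c={n:cams.camera(n) for n in("scene","top")}
def pr(c,P):
    M=np.array(c["world_to_cam"]);q=M[:3,:3]@np.array(P)+M[:3,3];return np.array([c["fx"]*q[0]/q[2]+c["cx"],c["fy"]*q[1]/q[2]+c["cy"]])
print("top bottomdisc pred",(pr(c["top"],A+[0,0,59])-[70,110])*3)
print("scene pred top,mouth",(pr(c["scene"],A+[0,0,59])-[290,60])*3+[390,0],(pr(c["scene"],A-[0,0,59])-[290,60])*3+[390,0])
print("meas onz",onz(c["top"],np.array([155,145])/3+[70,110],A[2]+59))
d=lambda a,o,k:np.array(a)/k+o
print("tri bottom disc",tri(c["top"],d((155,145),[70,110],3),c["scene"],d((560-390,76),[290,60],3)))
print("peg scene pred top",(pr(c["scene"],(592.5,305.5,113))-[290,60])*3+[390,0])
E
```

```text
t 15.12 q [ 0.634  0.847  0.754 -0.667  1.981  0.506] p [593.1 296.5 261.6] F [ 0.1 -0.3 -2.4] gap 56.3 34.99952930957079
[593.097 304.228 269.425]
top bottomdisc pred [148.897 144.483]
scene pred top,mouth [559.777  74.613] [546.737 180.091]
meas onz [[592.716 297.96  328.425]]
tri bottom disc (array([594.27 , 299.034, 327.896]), np.float64(3.201728559073423))
peg scene pred top [537.    258.767]
```

```bash
python3 - <<'E'
from h import *
I=np.load("pics/top4.npy");g=cv2.cvtColor(np.ascontiguousarray(I),cv2.COLOR_BGR2GRAY)
s=cv2.resize(g[145:175,105:140],None,fx=8,fy=8,interpolation=cv2.INTER_CUBIC)
c=cams.camera("top");A=np.array([593.1,304.2,269.4])
for th in(120,130,140,150):
    m=(s>th).astype(np.uint8)
    n,l,stt,ce=cv2.connectedComponentsWithStats(m)
    k=l[int((158-145)*8),int((121.5-105)*8)]
    if k==0:continue
    cc=cv2.findContours((l==k).astype(np.uint8),cv2.RETR_EXTERNAL,cv2.CHAIN_APPROX_NONE)[0][0]
    e=cv2.minEnclosingCircle(cc);f=cv2.fitEllipse(cc);P=(np.array(f[0])+.5)/8-.5+[105,145]
    print(th,stt[k],f,P,onz(c,P,328.4))
print(g[158,108:138],g[150:170,121])
E
```

```text
120 [    0     0   280   181 29833] ((134.72476196289062, 71.86236572265625), (185.0406951904297, 260.07061767578125), 74.908203125) [121.40309525 153.54529572] [[607.76799545 299.86672817 328.4       ]]
130 [    0     0   280   180 27218] ((136.81007385253906, 75.64713287353516), (171.82167053222656, 266.6042785644531), 77.04271697998047) [121.66375923 154.01839161] [[606.29744098 298.95924452 328.4       ]]
[ 77  76  74 102 151 144 141 143 145 145 142 141 141 140 142 144 142 143
 143 145 147 124  27  31  38  62  74  97 128  68] [141 146 142 143 142 146 145 141 140 144 142 142 145 145 144 146 153 108
  36  34]
```

Emit:
{"api": "jog_arm", "payload": {"commands": [{"dx": 0.42, "dy": 0, "dz": 0.38, "ax": 0, "ay": 0, "az": 0, "gripper": 1}, {"dx": 0.4, "dy": 0, "dz": 0.4, "ax": 0, "ay": 0, "az": 0, "gripper": 1}, {"dx": 0.4, "dy": 0, "dz": 0.4, "ax": 0, "ay": 0, "az": 0, "gripper": 1}, {"dx": 0.4, "dy": 0, "dz": 0.4, "ax": 0, "ay": 0, "az": 0, "gripper": 1}, {"dx": 0.15, "dy": 0, "dz": 0.15, "ax": 0, "ay": 0, "az": 0, "gripper": 1}, {"dx": 0.15, "dy": 0, "dz": 0.15, "ax": 0, "ay": 0, "az": 0, "gripper": 1}, {"dx": 0.15, "dy": 0, "dz": 0.15, "ax": 0, "ay": 0, "az": 0, "gripper": 1}, {"dx": 0.15, "dy": 0, "dz": 0.15, "ax": 0, "ay": 0, "az": 0, "gripper": 1}, {"dx": 0, "dy": 0, "dz": 0, "ax": 0, "ay": 0, "az": 0, "gripper": 1}]}}

```text
clock: 16.4
eef_pos: [592.5, 297.9, 135.1]
eef_rot: [-3.14, 0.788, 1.568]
wrist_force: [-0.3, 0.6, -2.3]
finger_gap: 56.2
finger_force: 35.0
```

```bash
python3 - <<'E'
from h import *
from kin import tool
p,R=st();Rt=tool(-np.pi/2,np.pi/4);turn(R,Rt);to(p,R,(592.7,297.5,69))
E
```

```text
t 16.4 q [ 0.636  0.938  0.886 -0.624  1.807  0.646] p [592.5 297.9 135.1] F [-0.3  0.6 -2.3] gap 56.2 34.99997701495886
turn deg [-0.21  0.17 -0.13]
tool-frame mm [46.6  0.3 46.9] shares [1.17 0.01 1.17]
```

Mouth is already below the peg's top with no contact force. I'll lower to just above the foot.

Emit:
{"api": "jog_arm", "payload": {"commands": [{"dx": 0.2, "dy": 0, "dz": 0.2, "ax": 0, "ay": 0, "az": 0, "gripper": 1}, {"dx": 0.2, "dy": 0, "dz": 0.2, "ax": 0, "ay": 0, "az": 0, "gripper": 1}, {"dx": 0.2, "dy": 0, "dz": 0.2, "ax": 0, "ay": 0, "az": 0, "gripper": 1}, {"dx": 0.2, "dy": 0, "dz": 0.2, "ax": 0, "ay": 0, "az": 0, "gripper": 1}, {"dx": 0.2, "dy": 0, "dz": 0.2, "ax": 0, "ay": 0, "az": 0, "gripper": 1}, {"dx": 0.1, "dy": 0, "dz": 0.1, "ax": 0, "ay": 0, "az": 0, "gripper": 1}, {"dx": 0, "dy": 0, "dz": 0, "ax": 0, "ay": 0, "az": 0, "gripper": 1}]}}

```text
clock: 17.27
eef_pos: [592.6, 297.8, 73.2]
eef_rot: [-3.141, 0.788, 1.567]
wrist_force: [-0.4, 0.0, -1.2]
finger_gap: 56.1
finger_force: 35.0
```

Emit:
{"api": "jog_arm", "payload": {"commands": [{"dx": 0.03, "dy": 0, "dz": 0.03, "ax": 0, "ay": 0, "az": 0, "gripper": 1}, {"dx": 0.03, "dy": 0, "dz": 0.03, "ax": 0, "ay": 0, "az": 0, "gripper": 1}, {"dx": 0, "dy": 0, "dz": 0, "ax": 0, "ay": 0, "az": 0, "gripper": 1}]}}

```text
clock: 17.65
eef_pos: [592.6, 297.8, 70.2]
eef_rot: [-3.141, 0.788, 1.567]
wrist_force: [0.4, 0.3, -1.8]
finger_gap: 56.2
finger_force: 35.0
```

Emit:
{"api": "jog_arm", "payload": {"commands": [{"dx": 0.03, "dy": 0, "dz": 0.03, "ax": 0, "ay": 0, "az": 0, "gripper": 1}, {"dx": 0.02, "dy": 0, "dz": 0.02, "ax": 0, "ay": 0, "az": 0, "gripper": 1}, {"dx": 0, "dy": 0, "dz": 0, "ax": 0, "ay": 0, "az": 0, "gripper": 1}]}}

```text
clock: 18.02
eef_pos: [592.8, 297.8, 68.4]
eef_rot: [3.141, 0.788, 1.565]
wrist_force: [-1.8, -0.8, 5.1]
finger_gap: 56.3
finger_force: 35.0
```

Emit:
{"api": "jog_arm", "payload": {"commands": [{"dx": 0.02, "dy": 0, "dz": 0.02, "ax": 0, "ay": 0, "az": 0, "gripper": 1}, {"dx": 0, "dy": 0, "dz": 0, "ax": 0, "ay": 0, "az": 0, "gripper": 1}]}}

```text
clock: 18.27
eef_pos: [592.8, 297.8, 68.3]
eef_rot: [3.14, 0.789, 1.564]
wrist_force: [-4.3, -1.7, 11.6]
finger_gap: 56.0
finger_force: 35.0
```

Emit:
{"api": "jog_arm", "payload": {"commands": [{"dx": 0, "dy": 0, "dz": 0, "ax": 0, "ay": 0, "az": 0, "gripper": 0.35}, {"dx": 0, "dy": 0, "dz": 0, "ax": 0, "ay": 0, "az": 0, "gripper": 0.2}, {"dx": 0, "dy": 0, "dz": 0, "ax": 0, "ay": 0, "az": 0, "gripper": 0.1}, {"dx": 0, "dy": 0, "dz": 0, "ax": 0, "ay": 0, "az": 0, "gripper": 0.1}, {"dx": 0, "dy": 0, "dz": 0, "ax": 0, "ay": 0, "az": 0, "gripper": 0.1}]}}

```text
clock: 18.9
eef_pos: [592.6, 297.8, 66.1]
eef_rot: [-3.141, 0.788, 1.567]
wrist_force: [0.4, -0.3, -0.1]
finger_gap: 84.7
finger_force: 0.0
```

```bash
cat > g.py <<'E'
from scan import *
Z=np.diag([-1,-1,1.])
# short cup grasp: lean th from vertical toward mouth az m
def grasp(m,th):
    return tool(m,np.pi/2-th)
A=np.array([460.3,-104,44.]);m=np.radians(48.8)
for th in(30,45):
    for fl in(0,1):
        R=grasp(m,np.radians(th));R=R if fl else R@Z
        b=best(A+11*R[:,2],R);print("grasp",th,fl,b)
for f in(140,150,160,170):
    for z in(55,150):
        R=tool(np.radians(f),np.pi/4);b=best(np.array([501,197,z])+11*R[:,2],R);print("place45",f,z,b)
E
python3 g.py; python3 -c "
from h import *
st()"
```

```text
grasp 30 0 (np.float64(0.48863729620734553), array([-0.57,  0.36,  2.03,  0.75,  0.82, -0.39]))
grasp 30 1 (np.float64(-0.1980450747481055), array([-0.57,  0.36,  2.03,  0.75,  0.82,  2.75]))
grasp 45 0 (np.float64(0.45978747530506014), array([-0.69,  0.44,  2.06,  1.05,  0.96, -0.75]))
grasp 45 1 (np.float64(0.1570821383655474), array([-0.69,  0.44,  2.06,  1.05,  0.96,  2.39]))
place45 140 55 (np.float64(0.3719533359233851), array([0.07, 0.78, 1.4 , 0.51, 1.58, 2.18]))
place45 140 150 (np.float64(0.2922036098959535), array([0.07, 0.65, 1.37, 0.52, 1.72, 2.26]))
place45 150 55 (np.float64(0.4583843829073313), array([0.11, 0.82, 1.33, 0.43, 1.66, 2.09]))
place45 150 150 (np.float64(0.39121017779049927), array([0.11, 0.69, 1.3 , 0.44, 1.81, 2.16]))
place45 160 55 (np.float64(0.5537600990489144), array([0.15, 0.85, 1.26, 0.35, 1.74, 2.  ]))
place45 160 150 (np.float64(0.4991998990376989), array([0.15, 0.73, 1.23, 0.36, 1.88, 2.05]))
place45 170 55 (np.float64(0.6578905683267711), array([0.19, 0.88, 1.21, 0.26, 1.79, 1.89]))
place45 170 150 (np.float64(0.616589510910496), array([0.19, 0.76, 1.18, 0.27, 1.94, 1.93]))
t 18.9 q [ 0.636  1.013  0.915 -0.612  1.722  0.707] p [592.6 297.8  66.1] F [ 0.4 -0.3 -0.1] gap 84.7 0.0
```

Emit:
{"api": "jog_arm", "payload": {"commands": [{"dx": 0, "dy": 0, "dz": -0.4, "ax": 0, "ay": 0, "az": 0, "gripper": 0.1}, {"dx": 0, "dy": 0, "dz": -0.8, "ax": 0, "ay": 0, "az": 0, "gripper": 0.1}, {"dx": 0, "dy": 0, "dz": -1, "ax": 0, "ay": 0, "az": 0, "gripper": 0}, {"dx": 0, "dy": 0, "dz": -1, "ax": 0, "ay": 0, "az": 0, "gripper": 0}, {"dx": -0.7, "dy": 0, "dz": -0.7, "ax": 0, "ay": 0, "az": 0, "gripper": 0}, {"dx": -0.7, "dy": 0, "dz": -0.7, "ax": 0, "ay": 0, "az": 0, "gripper": 0}, {"dx": 0, "dy": 0, "dz": 0, "ax": 0, "ay": 0.9, "az": 0, "gripper": 0}, {"dx": 0, "dy": 0, "dz": 0, "ax": 0, "ay": 0.9, "az": 0, "gripper": 0}, {"dx": 0, "dy": 0, "dz": 0, "ax": 0, "ay": 0.9, "az": 0, "gripper": 0}, {"dx": 0, "dy": 0, "dz": 0, "ax": 0, "ay": 0.9, "az": 0, "gripper": 0}]}}

```text
clock: 20.15
eef_pos: [593.0, 388.9, 236.4]
eef_rot: [3.141, 0.154, 1.566]
wrist_force: [-0.1, 0.6, -0.5]
finger_gap: 93.9
finger_force: 0.0
```

Emit:
{"api": "jog_arm", "payload": {"commands": [{"dx": 0, "dy": 0, "dz": 0, "ax": 0, "ay": 0.9, "az": 0, "gripper": 0}, {"dx": 0, "dy": 0, "dz": 0, "ax": 0, "ay": 0, "az": 1, "gripper": 0}, {"dx": 0, "dy": 0, "dz": 0, "ax": 0, "ay": 0, "az": 1, "gripper": 0}, {"dx": 0, "dy": 0, "dz": 0, "ax": 0, "ay": 0, "az": 1, "gripper": 0}, {"dx": 0, "dy": 0, "dz": 0, "ax": 0, "ay": 0, "az": 1, "gripper": 0}, {"dx": 0, "dy": 0, "dz": 0, "ax": 0, "ay": 0, "az": 0, "gripper": 0}]}}

```text
clock: 20.9
eef_pos: [593.0, 388.7, 235.7]
eef_rot: [3.14, 0.002, 0.869]
wrist_force: [-0.1, -0.6, -0.3]
finger_gap: 94.2
finger_force: 0.0
```

```bash
python3 - <<'E'
from h import *
from kin import tool
p,R=st();m=np.radians(48.8);Rv=np.c_[[np.cos(m),np.sin(m),0],[np.sin(m),-np.cos(m),0],[0,0,-1]];turn(R,Rv)
z=np.array([np.cos(m)*.707,np.sin(m)*.707,-.707]);G=np.array([460.3,-104.1,44]);pre=G+(11-100)*z;print(pre);to(p,Rv,pre+[0,0,110])
E
```

```text
t 20.9 q [ 0.529  0.668  0.937 -0.002  1.539  1.231] p [593.  388.7 235.7] F [-0.1 -0.6 -0.3] gap 94.2 0.0
turn deg [0.09 0.12 1.01]
[ 418.853 -151.444  106.923]
tool-frame mm [-521.1  224.7   18.7] shares [-13.03   5.62   0.47]
```

Emit:
{"api": "jog_arm", "payload": {"commands": [{"dx": 0, "dy": 0, "dz": 0, "ax": 0, "ay": 0, "az": 0.1, "gripper": 0}, {"dx": -1, "dy": 0.43, "dz": 0, "ax": 0, "ay": 0, "az": 0, "gripper": 0}, {"dx": -1, "dy": 0.43, "dz": 0, "ax": 0, "ay": 0, "az": 0, "gripper": 0}, {"dx": -1, "dy": 0.43, "dz": 0, "ax": 0, "ay": 0, "az": 0, "gripper": 0}, {"dx": -1, "dy": 0.43, "dz": 0, "ax": 0, "ay": 0, "az": 0, "gripper": 0}, {"dx": -1, "dy": 0.43, "dz": 0, "ax": 0, "ay": 0, "az": 0, "gripper": 0}, {"dx": -1, "dy": 0.43, "dz": 0, "ax": 0, "ay": 0, "az": 0, "gripper": 0}, {"dx": -1, "dy": 0.43, "dz": 0, "ax": 0, "ay": 0, "az": 0, "gripper": 0}, {"dx": -1, "dy": 0.43, "dz": 0, "ax": 0, "ay": 0, "az": 0, "gripper": 0}, {"dx": -1, "dy": 0.43, "dz": 0, "ax": 0, "ay": 0, "az": 0, "gripper": 0}]}}

```text
clock: 22.15
eef_pos: [471.5, 14.8, 236.9]
eef_rot: [3.14, 0.002, 0.854]
wrist_force: [0.7, 0.1, 0.6]
finger_gap: 93.9
finger_force: 0.0
```

Emit:
{"api": "jog_arm", "payload": {"commands": [{"dx": -1, "dy": 0.43, "dz": 0.1, "ax": 0, "ay": 0, "az": 0, "gripper": 0}, {"dx": -1, "dy": 0.43, "dz": 0.2, "ax": 0, "ay": 0, "az": 0, "gripper": 0}, {"dx": -1, "dy": 0.43, "dz": 0.2, "ax": 0, "ay": 0, "az": 0, "gripper": 0}, {"dx": -1, "dy": 0.43, "dz": 0, "ax": 0, "ay": 0, "az": 0, "gripper": 0}, {"dx": 0, "dy": 0, "dz": 0, "ax": 0, "ay": 0.9, "az": 0, "gripper": 0}, {"dx": 0, "dy": 0, "dz": 0, "ax": 0, "ay": 0.9, "az": 0, "gripper": 0}, {"dx": 0, "dy": 0, "dz": 0, "ax": 0, "ay": 0.9, "az": 0, "gripper": 0}, {"dx": 0, "dy": 0, "dz": 0, "ax": 0, "ay": 0.9, "az": 0, "gripper": 0}, {"dx": 0, "dy": 0, "dz": 0, "ax": 0, "ay": 0.9, "az": 0, "gripper": 0}, {"dx": 0, "dy": 0, "dz": 0, "ax": 0, "ay": 0, "az": 0, "gripper": 0}]}}

```text
clock: 23.4
eef_pos: [417.6, -150.4, 216.1]
eef_rot: [3.141, -0.783, 0.85]
wrist_force: [0.0, -0.4, 0.4]
finger_gap: 94.2
finger_force: 0.0
```

```bash
python3 - <<'E'
from h import *
from kin import tool,Rz
p,R=st();m=np.radians(48.8);Rt=tool(m,np.pi/4)@np.diag([-1,-1,1.]);turn(R,Rt)
z=Rt[:,2];G=np.array([460.3,-104.1,44]);pre=G+(11-100)*z;print(pre);to(p,R,pre);to(p,R,G+11*z)
c=cams.camera("wrist");a=c["image"][:,:,::-1]
for P in(G,G+39*np.array([np.cos(m),np.sin(m),0]),G-39*np.array([np.cos(m),np.sin(m),0])):print(wproj(c,P)*1.25)
t=cams.camera("top")["image"][:,:,::-1][140:250,90:200]
a=cv2.resize(a,(640,480));a=np.vstack([a,np.zeros((120,640,3),np.uint8)])
b=np.zeros((600,160,3),np.uint8);b[:110*160//110]=cv2.resize(t,(160,160));
cv2.imwrite("pics/v5.png",np.hstack([a[:480],cv2.resize(b,(160,600))[:480]]))
np.save("pics/w5.npy",c["image"])
cv2.imwrite("pics/top5.png",t)
E
```

```text
t 23.4 q [-0.864  0.078  1.97   0.802  1.332 -0.44 ] p [ 417.6 -150.4  216.1] F [ 0.  -0.4  0.4] gap 94.2 0.0
turn deg [ 0.1   0.12 -0.07]
[ 418.847 -151.451  106.933]
tool-frame mm [-77.    1.5  77.4] shares [-1.93  0.04  1.94]
tool-frame mm [-76.8   1.4 177.4] shares [-1.92  0.03  4.44]
[318.679 303.44 ]
[318.581 268.152]
[318.782 341.548]
```

View pics/v5.png

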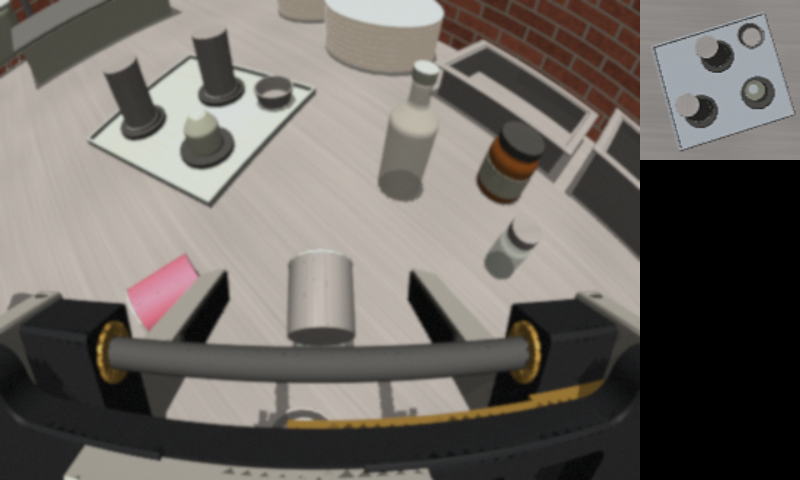

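The wrist view shows the tall cup standing on its peg like the dried one, and the short cup centred at columns 288–354 (1.25x). I'll go in for the short cup.

Emit:
{"api": "jog_arm", "payload": {"commands": [{"dx": -0.96, "dy": 0.04, "dz": 0.97, "ax": 0, "ay": 0, "az": 0, "gripper": 0}, {"dx": -0.96, "dy": 0, "dz": 0.97, "ax": 0, "ay": 0, "az": 0, "gripper": 0}, {"dx": 0, "dy": 0, "dz": 0.5, "ax": 0, "ay": 0, "az": 0, "gripper": 0}, {"dx": 0, "dy": 0, "dz": 0.5, "ax": 0, "ay": 0, "az": 0, "gripper": 0}, {"dx": 0, "dy": 0, "dz": 0.5, "ax": 0, "ay": 0, "az": 0, "gripper": 0}, {"dx": 0, "dy": 0, "dz": 0.5, "ax": 0, "ay": 0, "az": 0, "gripper": 0}, {"dx": 0, "dy": 0, "dz": 0.3, "ax": 0, "ay": 0, "az": 0, "gripper": 0}, {"dx": 0, "dy": 0, "dz": 0.2, "ax": 0, "ay": 0, "az": 0, "gripper": 0}, {"dx": 0, "dy": 0, "dz": 0, "ax": 0, "ay": 0, "az": 0, "gripper": 0}]}}

```text
clock: 24.62
eef_pos: [466.6, -97.4, 36.9]
eef_rot: [3.14, -0.783, 0.853]
wrist_force: [0.2, -0.7, 0.1]
finger_gap: 94.1
finger_force: 0.0
```

```bash
python3 - <<'E'
from h import *
from kin import tool,Rz
p,R=st();m=np.radians(48.8);Rt=tool(m,np.pi/4)@np.diag([-1,-1,1.]);turn(R,Rt)
z=Rt[:,2];G=np.array([460.7,-104.5,44]);to(p,R,G+11*z)
E
```

```text
t 24.62 q [-0.69   0.438  2.059  1.046  0.953 -0.744] p [466.6 -97.4  36.9] F [ 0.2 -0.7  0.1] gap 94.1 0.0
turn deg [0.06 0.12 0.04]
tool-frame mm [-1.5  0.2 -0.5] shares [-0.04  0.01 -0.01]
```

Emit:
{"api": "jog_arm", "payload": {"commands": [{"dx": -0.04, "dy": 0, "dz": 0, "ax": 0, "ay": 0, "az": 0, "gripper": 1}, {"dx": 0, "dy": 0, "dz": 0, "ax": 0, "ay": 0, "az": 0, "gripper": 1}, {"dx": 0, "dy": 0, "dz": 0, "ax": 0, "ay": 0, "az": 0, "gripper": 1}, {"dx": 0, "dy": 0, "dz": 0, "ax": 0, "ay": 0, "az": 0, "gripper": 1}, {"dx": 0, "dy": 0, "dz": 0, "ax": 0, "ay": 0, "az": 0, "gripper": 1}], "squeeze": 35}}

```text
clock: 25.25
eef_pos: [465.9, -98.7, 36.0]
eef_rot: [3.139, -0.783, 0.853]
wrist_force: [-0.3, -3.3, 2.4]
finger_gap: 66.4
finger_force: 35.0
```

Emit:
{"api": "jog_arm", "payload": {"commands": [{"dx": 0.1, "dy": 0, "dz": -0.1, "ax": 0, "ay": 0, "az": 0, "gripper": 1}, {"dx": 0.2, "dy": 0, "dz": -0.2, "ax": 0, "ay": 0, "az": 0, "gripper": 1}, {"dx": 0.5, "dy": 0, "dz": -0.5, "ax": 0, "ay": 0, "az": 0, "gripper": 1}, {"dx": 0.7, "dy": 0, "dz": -0.7, "ax": 0, "ay": 0, "az": 0, "gripper": 1}, {"dx": 0.7, "dy": 0, "dz": -0.7, "ax": 0, "ay": 0, "az": 0, "gripper": 1}, {"dx": 0.7, "dy": 0, "dz": -0.7, "ax": 0, "ay": 0, "az": 0, "gripper": 1}, {"dx": 0.7, "dy": 0, "dz": -0.7, "ax": 0, "ay": 0, "az": 0, "gripper": 1}, {"dx": 0.4, "dy": 0, "dz": -0.4, "ax": 0, "ay": 0, "az": 0, "gripper": 1}, {"dx": 0, "dy": 0, "dz": 0, "ax": 0, "ay": -0.9, "az": 0, "gripper": 1}, {"dx": 0, "dy": 0, "dz": 0, "ax": 0, "ay": -0.9, "az": 0, "gripper": 1}]}}

```text
clock: 26.5
eef_pos: [465.3, -98.4, 263.2]
eef_rot: [3.138, -0.464, 0.851]
wrist_force: [0.2, -0.2, -1.5]
finger_gap: 66.6
finger_force: 35.0
```

Emit:
{"api": "jog_arm", "payload": {"commands": [{"dx": 0, "dy": 0, "dz": 0, "ax": 0, "ay": -0.9, "az": 0, "gripper": 1}, {"dx": 0, "dy": 0, "dz": 0, "ax": 0, "ay": -0.9, "az": 0, "gripper": 1}, {"dx": 0, "dy": 0, "dz": 0, "ax": 0, "ay": -0.9, "az": 0, "gripper": 1}, {"dx": 0, "dy": 0, "dz": 0, "ax": 0, "ay": 0, "az": 0.98, "gripper": 1}, {"dx": 0, "dy": 0, "dz": 0, "ax": 0, "ay": 0, "az": 0.98, "gripper": 1}, {"dx": 0, "dy": 0, "dz": 0, "ax": 0, "ay": 0, "az": 0.98, "gripper": 1}, {"dx": 0, "dy": 0, "dz": 0, "ax": 0, "ay": 0, "az": 0.98, "gripper": 1}, {"dx": 0, "dy": 0, "dz": 0, "ax": 0, "ay": 0, "az": 0.98, "gripper": 1}, {"dx": 0, "dy": 0, "dz": 0, "ax": 0, "ay": 0, "az": 0.98, "gripper": 1}, {"dx": 0, "dy": 0, "dz": 0, "ax": 0, "ay": 0, "az": 0.98, "gripper": 1}]}}

```text
clock: 27.75
eef_pos: [465.3, -97.8, 262.7]
eef_rot: [3.139, -0.001, -0.353]
wrist_force: [-0.4, -0.7, -1.8]
finger_gap: 66.5
finger_force: 35.0
```

```bash
python3 - <<'E'
from h import *
from kin import tool
p,R=st();Rt=tool(np.radians(160),np.pi/4);turn(R,Rt);T=np.array([501.8,196.9,54])+11*Rt[:,2];print(T);to(p,R,[T[0],T[1],220])
E
```

```text
t 27.75 q [-0.283  0.095  1.65  -0.003  1.395  1.642] p [465.3 -97.8 262.7] F [-0.4 -0.7 -1.8] gap 66.5 34.982339926064014
turn deg [  0.07 -45.05  -0.28]
[494.491 199.56   46.222]
tool-frame mm [ -75.5 -289.3   41.8] shares [-1.89 -7.23  1.05]
```

Emit:
{"api": "jog_arm", "payload": {"commands": [{"dx": -0.236, "dy": -0.904, "dz": 0.1, "ax": 0, "ay": 0, "az": 0, "gripper": 1}, {"dx": -0.236, "dy": -0.904, "dz": 0.1, "ax": 0, "ay": 0, "az": 0, "gripper": 1}, {"dx": -0.236, "dy": -0.904, "dz": 0.1, "ax": 0, "ay": 0, "az": 0, "gripper": 1}, {"dx": -0.236, "dy": -0.904, "dz": 0.1, "ax": 0, "ay": 0, "az": 0, "gripper": 1}, {"dx": -0.236, "dy": -0.904, "dz": 0.1, "ax": 0, "ay": 0, "az": 0, "gripper": 1}, {"dx": -0.236, "dy": -0.904, "dz": 0.1, "ax": 0, "ay": 0, "az": 0, "gripper": 1}, {"dx": -0.236, "dy": -0.904, "dz": 0.1, "ax": 0, "ay": 0, "az": 0, "gripper": 1}, {"dx": -0.236, "dy": -0.904, "dz": 0.1, "ax": 0, "ay": 0, "az": 0, "gripper": 1}, {"dx": 0, "dy": 0, "dz": 0, "ax": 0, "ay": -0.9, "az": 0, "gripper": 1}, {"dx": 0, "dy": 0, "dz": 0, "ax": 0, "ay": -0.9, "az": 0, "gripper": 1}]}}

```text
clock: 29.0
eef_pos: [492.4, 200.4, 230.7]
eef_rot: [3.139, 0.317, -0.346]
wrist_force: [-0.2, -0.5, -1.6]
finger_gap: 66.3
finger_force: 35.0
```

Emit:
{"api": "jog_arm", "payload": {"commands": [{"dx": 0, "dy": 0, "dz": 0, "ax": 0, "ay": -0.9, "az": 0, "gripper": 1}, {"dx": 0, "dy": 0, "dz": 0, "ax": 0, "ay": -0.9, "az": 0, "gripper": 1}, {"dx": 0, "dy": 0, "dz": 0, "ax": 0, "ay": -0.9, "az": 0, "gripper": 1}, {"dx": 0, "dy": 0, "dz": 0, "ax": 0, "ay": 0, "az": 0, "gripper": 1}, {"dx": 0, "dy": 0, "dz": 0, "ax": 0, "ay": 0, "az": 0, "gripper": 1}]}}

```text
clock: 29.62
eef_pos: [492.9, 199.9, 230.1]
eef_rot: [3.138, 0.78, -0.349]
wrist_force: [-0.5, -0.0, -1.7]
finger_gap: 66.5
finger_force: 35.0
```

```bash
python3 - <<'E'
from h import *
from kin import tool
p,R=st();Rt=tool(np.radians(160),np.pi/4);turn(R,Rt);T=np.array([501.8,196.9,54])+11*Rt[:,2];print(T);to(p,R,[T[0],T[1],110])
E
```

```text
t 29.62 q [0.15  0.643 1.163 0.38  2.023 2.112] p [492.9 199.9 230.1] F [-0.5 -0.  -1.7] gap 66.5 34.989183247089386
turn deg [ 0.21 -0.29  0.02]
[494.491 199.56   46.222]
tool-frame mm [85.6 -0.5 84.2] shares [ 2.14 -0.01  2.11]
```

Emit:
{"api": "jog_arm", "payload": {"commands": [{"dx": 0, "dy": 0, "dz": 0, "ax": 0.02, "ay": -0.03, "az": 0, "gripper": 1}, {"dx": 0.46, "dy": -0.01, "dz": 0.43, "ax": 0, "ay": 0, "az": 0, "gripper": 1}, {"dx": 0.45, "dy": 0, "dz": 0.45, "ax": 0, "ay": 0, "az": 0, "gripper": 1}, {"dx": 0.45, "dy": 0, "dz": 0.45, "ax": 0, "ay": 0, "az": 0, "gripper": 1}, {"dx": 0.45, "dy": 0, "dz": 0.45, "ax": 0, "ay": 0, "az": 0, "gripper": 1}, {"dx": 0, "dy": 0, "dz": 0, "ax": 0, "ay": 0, "az": 0, "gripper": 1}, {"dx": 0, "dy": 0, "dz": 0, "ax": 0, "ay": 0, "az": 0, "gripper": 1}]}}

```text
clock: 30.5
eef_pos: [493.8, 200.2, 129.4]
eef_rot: [-3.14, 0.788, -0.347]
wrist_force: [0.4, -0.0, -1.3]
finger_gap: 66.4
finger_force: 35.0
```

```bash
python3 - <<'E'
from h import *
from kin import tool
p,R=st();Rt=tool(np.radians(160),np.pi/4);turn(R,Rt);T=np.array([501.8,196.9,54])+11*Rt[:,2];to(p,R,[T[0],T[1],55])
A=p-11*R[:,2];print(A)
c={n:cams.camera(n) for n in("scene","top")}
def pr(c,P):
    M=np.array(c["world_to_cam"]);q=M[:3,:3]@np.array(P)+M[:3,3];return np.array([c["fx"]*q[0]/q[2]+c["cx"],c["fy"]*q[1]/q[2]+c["cy"]])
for n,o,w,h,k in(("top",(140,160),60,75,6),("scene",(270,110),70,75,6)):
    I=c[n]["image"][:,:,::-1];print(n,[((pr(c[n],P)-o)*k).round() for P in(A+[0,0,39],A-[0,0,39],(501.8,196.9,75),(501.8,196.9,15))])
    v=cv2.resize(I[o[1]:o[1]+h,o[0]:o[0]+w],(w*k,h*k),interpolation=cv2.INTER_CUBIC);cv2.imwrite(f"pics/{n}6.png",v)
cv2.imwrite("pics/v6.png",np.hstack([cv2.imread("pics/top6.png"),cv2.imread("pics/scene6.png")]))
E
```

```text
t 30.5 q [0.148 0.747 1.238 0.361 1.861 2.042] p [493.8 200.2 129.4] F [ 0.4 -0.  -1.3] gap 66.4 34.98896649107337
turn deg [-0.03  0.13  0.07]
tool-frame mm [53.3  0.5 51.9] shares [1.33 0.01 1.3 ]
[501.168 197.552 137.166]
top [array([133., 219.]), array([158., 241.]), array([166., 246.]), array([184., 260.])]
scene [array([188., 138.]), array([180., 264.]), array([178., 300.]), array([173., 390.])]
```

View pics/v6.png

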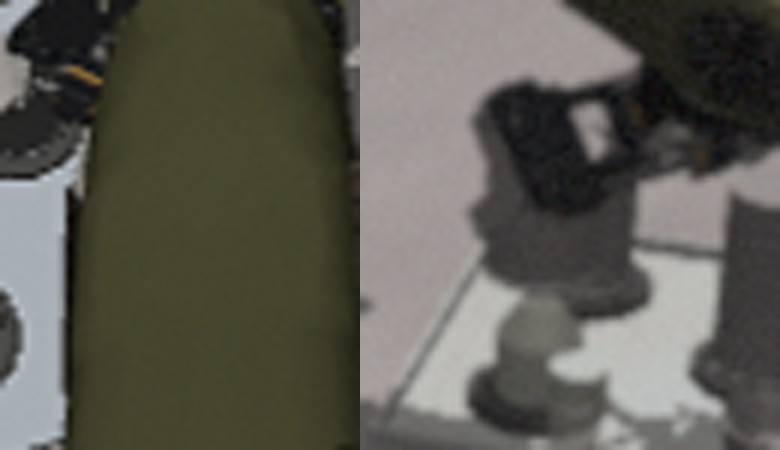

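The scene crop shows the cup above the short peg. The post top sits at (180,296), close to the predicted (178,300), so the peg position holds. I'll lower gently while watching the force.

Emit:
{"api": "jog_arm", "payload": {"commands": [{"dx": 0.24, "dy": 0.01, "dz": 0.21, "ax": 0, "ay": 0, "az": 0, "gripper": 1}, {"dx": 0.22, "dy": 0, "dz": 0.22, "ax": 0, "ay": 0, "az": 0, "gripper": 1}, {"dx": 0.15, "dy": 0, "dz": 0.15, "ax": 0, "ay": 0, "az": 0, "gripper": 1}, {"dx": 0.15, "dy": 0, "dz": 0.15, "ax": 0, "ay": 0, "az": 0, "gripper": 1}, {"dx": 0, "dy": 0, "dz": 0, "ax": 0, "ay": 0, "az": 0, "gripper": 1}]}}

```text
clock: 31.22
eef_pos: [493.7, 199.4, 85.0]
eef_rot: [3.141, 0.791, -0.349]
wrist_force: [0.8, -0.4, -1.4]
finger_gap: 66.3
finger_force: 35.0
```

Emit:
{"api": "jog_arm", "payload": {"commands": [{"dx": 0.15, "dy": 0, "dz": 0.15, "ax": 0, "ay": 0, "az": 0, "gripper": 1}, {"dx": 0.15, "dy": 0, "dz": 0.15, "ax": 0, "ay": 0, "az": 0, "gripper": 1}, {"dx": 0, "dy": 0, "dz": 0, "ax": 0, "ay": 0, "az": 0, "gripper": 1}]}}

```text
clock: 31.6
eef_pos: [493.5, 199.4, 68.0]
eef_rot: [3.141, 0.791, -0.349]
wrist_force: [0.4, 0.2, -2.2]
finger_gap: 66.5
finger_force: 35.0
```

Emit:
{"api": "jog_arm", "payload": {"commands": [{"dx": 0.1, "dy": 0, "dz": 0.1, "ax": 0, "ay": 0.03, "az": 0, "gripper": 1}, {"dx": 0.1, "dy": 0, "dz": 0.1, "ax": 0, "ay": 0, "az": 0, "gripper": 1}, {"dx": 0.08, "dy": 0, "dz": 0.08, "ax": 0, "ay": 0, "az": 0, "gripper": 1}, {"dx": 0, "dy": 0, "dz": 0, "ax": 0, "ay": 0, "az": 0, "gripper": 1}]}}

```text
clock: 32.1
eef_pos: [493.7, 199.4, 52.5]
eef_rot: [3.141, 0.785, -0.349]
wrist_force: [-0.4, 0.7, -2.5]
finger_gap: 66.4
finger_force: 35.0
```

Emit:
{"api": "jog_arm", "payload": {"commands": [{"dx": 0.03, "dy": 0, "dz": 0.03, "ax": 0, "ay": 0, "az": 0, "gripper": 1}, {"dx": 0.02, "dy": 0, "dz": 0.02, "ax": 0, "ay": 0, "az": 0, "gripper": 1}, {"dx": 0, "dy": 0, "dz": 0, "ax": 0, "ay": 0, "az": 0, "gripper": 1}]}}

```text
clock: 32.48
eef_pos: [493.9, 199.4, 50.1]
eef_rot: [-3.141, 0.785, -0.349]
wrist_force: [0.2, 0.0, -2.0]
finger_gap: 66.4
finger_force: 35.0
```

Emit:
{"api": "jog_arm", "payload": {"commands": [{"dx": 0.03, "dy": 0, "dz": 0.03, "ax": 0, "ay": 0, "az": 0, "gripper": 1}, {"dx": 0.02, "dy": 0, "dz": 0.02, "ax": 0, "ay": 0, "az": 0, "gripper": 1}, {"dx": 0, "dy": 0, "dz": 0, "ax": 0, "ay": 0, "az": 0, "gripper": 1}]}}

```text
clock: 32.85
eef_pos: [494.2, 199.5, 49.7]
eef_rot: [-3.14, 0.785, -0.347]
wrist_force: [-1.0, -1.8, 18.3]
finger_gap: 66.4
finger_force: 35.0
```

Emit:
{"api": "jog_arm", "payload": {"commands": [{"dx": 0.02, "dy": 0, "dz": 0.02, "ax": 0, "ay": 0, "az": 0, "gripper": 1}, {"dx": 0, "dy": 0, "dz": 0, "ax": 0, "ay": 0, "az": 0, "gripper": 1}]}}

```text
clock: 33.1
eef_pos: [494.3, 199.6, 49.3]
eef_rot: [-3.139, 0.785, -0.346]
wrist_force: [-1.3, -2.1, 25.7]
finger_gap: 66.1
finger_force: 35.0
```

Emit:
{"api": "jog_arm", "payload": {"commands": [{"dx": -0.03, "dy": 0, "dz": -0.03, "ax": 0, "ay": 0, "az": 0, "gripper": 1}, {"dx": 0, "dy": 0, "dz": 0, "ax": 0, "ay": 0, "az": 0, "gripper": 0.25}, {"dx": 0, "dy": 0, "dz": 0, "ax": 0, "ay": 0, "az": 0, "gripper": 0.15}, {"dx": 0, "dy": 0, "dz": 0, "ax": 0, "ay": 0, "az": 0, "gripper": 0.05}, {"dx": 0, "dy": 0, "dz": 0, "ax": 0, "ay": 0, "az": 0, "gripper": 0.05}]}}

```text
clock: 33.72
eef_pos: [493.8, 199.4, 47.7]
eef_rot: [3.141, 0.785, -0.349]
wrist_force: [-0.7, 0.2, -0.0]
finger_gap: 89.2
finger_force: 0.0
```

Emit:
{"api": "jog_arm", "payload": {"commands": [{"dx": 0, "dy": 0, "dz": -0.3, "ax": 0, "ay": 0, "az": 0, "gripper": 0.05}, {"dx": 0, "dy": 0, "dz": -0.6, "ax": 0, "ay": 0, "az": 0, "gripper": 0.05}, {"dx": 0, "dy": 0, "dz": -1, "ax": 0, "ay": 0, "az": 0, "gripper": 0}, {"dx": 0, "dy": 0, "dz": -1, "ax": 0, "ay": 0, "az": 0, "gripper": 0}, {"dx": -0.7, "dy": 0, "dz": -0.7, "ax": 0, "ay": 0, "az": 0, "gripper": 0}, {"dx": -0.7, "dy": 0, "dz": -0.7, "ax": 0, "ay": 0, "az": 0, "gripper": 0}, {"dx": -0.7, "dy": 0, "dz": -0.7, "ax": 0, "ay": 0, "az": 0, "gripper": 0}, {"dx": 0, "dy": 0, "dz": 0, "ax": 0, "ay": 0, "az": 0, "gripper": 0}, {"dx": 0, "dy": 0, "dz": 0, "ax": 0, "ay": 0, "az": 0, "gripper": 0}]}}

```text
clock: 34.85
eef_pos: [570.8, 171.2, 248.3]
eef_rot: [3.141, 0.785, -0.349]
wrist_force: [0.5, 0.3, -0.5]
finger_gap: 93.9
finger_force: 0.0
```

```bash
python3 - <<'E'
from h import *
p,R=st();c=cams.camera("wrist");np.save("pics/w7.npy",c["image"])
print([wproj(c,P).round(1) for P in((501.8,196.9,93),(501.8,196.9,15),(592.6,305.5,133))])
c=cams.camera("scene");M=np.array(c["world_to_cam"])
def pr(P):
    q=M[:3,:3]@np.array(P)+M[:3,3];return np.array([c["fx"]*q[0]/q[2]+c["cx"],c["fy"]*q[1]/q[2]+c["cy"]])
g=cv2.cvtColor(c["image"],cv2.COLOR_RGB2GRAY)
for n,P,h in(("short",(501.8,196.9),78),("tall",(592.6,305.5),118),("dried",(452,329),118)):
    t,b=pr((*P,15+h)),pr((*P,15));print(n,t.round(1),b.round(1));x=int(round(t[0]));print(g[int(t[1])-12:int(b[1])+16,x])
    y=int((t[1]+b[1])/2);print("row",y,x-20,g[y,x-20:x+21])
E
```

```text
t 34.85 q [0.095 0.818 0.835 0.381 2.188 2.124] p [570.8 171.2 248.3] F [ 0.5  0.3 -0.5] gap 93.9 0.0
[array([255.1, 130.8]), array([255. ,  87.5]), array([118.8, 131.4])]
short [300.  155.4] [298.8 174.9]
[151 153 152 146 116  84 129 155 153 154 153 153 153 152 158 154 120  72
  64  63  64  63  62  62  64  61  63  74  73  69  62  65  65  63  63  68
  65  58  47  71 137 167 157 141 134 138 142]
row 165 280 [163 166 136 142 176 189 188 189 185 154 100  62  58  64  60  64  61  61
  61  64  62  65  65  63  56  58  61  68 126 167 185 188 187 190 186 184
 184 188 190 189 186]
tall [339.7 141. ] [336.  170.7]
[155 153 155 153 154 153 153 153 151 151 148 149 146 148 146 113  67  58
  62  60  58  59  62  58  60  62  63  62  59  61  64  62  64  60  65  59
  61  61  62  60  60  58  64  69  68  65  84  91  84  82  80  81  80 100
 128 122  83]
row 155 320 [184 187 190 189 188 189 190 189 184 153  90  59  53  57  62  62  57  61
  62  54  63  61  60  58  56  73  84  91  93  94  93  87  92  96 101 114
 121 119 125 133 143]
dried [308.5 129.2] [306.4 157.6]
[ 69  66  65  63  67  83 113 140 150 149 148 147 147 129  87  62  59  59
  60  62  65  63  60  58  60  58  59  63  59  63  62  63  62  62  61  74
 105 132 147 142 114  82  62  55  56  58  96 117 126 135 145 163 183 189
 190 178]
row 143 288 [156 154 158 159 157 156 158 158 161 159 158 159 151 122  70  58  59  59
  65  64  59  62  58  60  59  58  59  73 127 156 159 156 156 156 154 156
 154 152 153 151 154]
```

Emit:
{"api": "jog_arm", "payload": {"commands": [{"dx": 0, "dy": 0, "dz": 0, "ax": 0, "ay": 0.9, "az": 0, "gripper": 0}, {"dx": 0, "dy": 0, "dz": 0, "ax": 0, "ay": 0.9, "az": 0, "gripper": 0}, {"dx": 0, "dy": 0, "dz": 0, "ax": 0, "ay": 0.9, "az": 0, "gripper": 0}, {"dx": 0, "dy": 0, "dz": 0, "ax": 0, "ay": 0.9, "az": 0, "gripper": 0}, {"dx": 0, "dy": 0, "dz": 0, "ax": 0, "ay": 0.9, "az": 0, "gripper": 0}, {"dx": -0.6, "dy": 0.6, "dz": -0.5, "ax": 0, "ay": 0, "az": 0, "gripper": 0}, {"dx": -0.6, "dy": 1, "dz": -0.5, "ax": 0, "ay": 0, "az": 0, "gripper": 0}, {"dx": -0.6, "dy": 1, "dz": -0.2, "ax": 0, "ay": 0, "az": 0, "gripper": 0}, {"dx": 0, "dy": 1, "dz": 0, "ax": 0, "ay": 0, "az": 0, "gripper": 0}, {"dx": 0, "dy": 1, "dz": 0, "ax": 0, "ay": 0, "az": 0, "gripper": 0}]}}

```text
clock: 36.2
eef_pos: [439.3, 22.2, 296.3]
eef_rot: [3.141, -0.0, -0.348]
wrist_force: [0.6, -0.0, 0.8]
finger_gap: 93.7
finger_force: 0.0
```

Emit:
{"api": "jog_arm", "payload": {"commands": [{"dx": 0, "dy": 1, "dz": 0, "ax": 0, "ay": 0, "az": 0, "gripper": 0}, {"dx": 0, "dy": 1, "dz": 0, "ax": 0, "ay": 0, "az": 0, "gripper": 0}, {"dx": 0, "dy": 0, "dz": 0, "ax": 0, "ay": 0, "az": 0, "gripper": 0}]}}

```text
clock: 36.58
eef_pos: [412.2, -53.6, 296.2]
eef_rot: [3.141, 0.0, -0.352]
wrist_force: [-0.4, 0.1, -0.8]
finger_gap: 93.9
finger_force: 0.0
```

```bash
python3 - <<'E'
from h import *
p,R=st();T=cams.camera("top");S=cams.camera("scene")
def pr(c,P):
    M=np.array(c["world_to_cam"]);q=M[:3,:3]@np.array(P)+M[:3,3];return np.array([c["fx"]*q[0]/q[2]+c["cx"],c["fy"]*q[1]/q[2]+c["cy"]])
def disc(c,P,lo,hi):
    u=pr(c,P);o=np.round(u).astype(int)-18;k=8
    s=cv2.resize(c["image"][o[1]:o[1]+36,o[0]:o[0]+36],None,fx=k,fy=k,interpolation=cv2.INTER_CUBIC)
    g=cv2.cvtColor(s,cv2.COLOR_RGB2GRAY);sat=s.max(2).astype(int)-s.min(2)
    m=((g>lo)&(g<hi)).astype(np.uint8);m=cv2.morphologyEx(m,cv2.MORPH_OPEN,np.ones((17,17)))
    n,l,st_,_=cv2.connectedComponentsWithStats(m);i=l[int((u[1]-o[1]+.5)*k),int((u[0]-o[0]+.5)*k)]
    cc=cv2.findContours((l==i).astype(np.uint8),cv2.RETR_EXTERNAL,cv2.CHAIN_APPROX_NONE)[0][0]
    e=cv2.fitEllipse(cv2.convexHull(cc));return i,(np.array(e[0])+.5)/k-.5+o,np.array(e[1])/k,u
for n,P in(("short",(501.8,196.9,93)),("tall",(592.6,305.5,133)),("dried",(450.6,331,133))):
    a=disc(T,P,110,172)
    print(n,"top",a)
    try:
        b=disc(S,P,100,172);print("  scene",b);print("  tri",tri(T,a[1],S,b[1]))
    except Exception as e:print(e)
    print("  onz",onz(T,a[1],P[2]))
E
```

```text
t 36.58 q [-0.217 -0.064  1.735 -0.     1.47   1.705] p [412.2 -53.6 296.2] F [-0.4  0.1 -0.8] gap 93.9 0.0
short top (np.int32(1), array([167.889, 201.172]), array([45.763, 51.893]), array([166.831, 200.18 ]))
  scene (np.int32(1), array([287.899, 151.303]), array([31.882, 46.468]), array([299.964, 155.419]))
  tri (array([482.471, 178.142, 114.381]), np.float64(32.61484139243617))
  onz [[498.368 192.983  93.   ]]
tall top (np.int32(2), array([132.904, 174.318]), array([27.601, 50.568]), array([134.95, 171.77]))
  scene (np.int32(1), array([339.07 , 138.594]), array([30.706, 79.431]), array([339.673, 141.026]))
  tri (array([584.24 , 312.048, 137.018]), np.float64(3.8247239899524326))
  onz [[583.406 311.975 133.   ]]
dried top (np.int32(1), array([124.879, 192.349]), array([36.285, 79.848]), array([124.691, 212.206]))
OpenCV(4.12.0) /io/opencv/modules/imgproc/src/shapedescr.cpp:361: error: (-201:Incorrect size of input array) There should be at least 5 points to fit the ellipse in function 'fitEllipseNoDirect'

  onz [[519.389 335.261 133.   ]]
```

```bash
python3 - <<'E'
from h import *
T=cams.camera("top");S=cams.camera("scene")
def pr(c,P):
    M=np.array(c["world_to_cam"]);q=M[:3,:3]@np.array(P)+M[:3,3];return np.array([c["fx"]*q[0]/q[2]+c["cx"],c["fy"]*q[1]/q[2]+c["cy"]])
for n,P in(("short",(501.8,196.9,93)),("tall",(592.6,305.5,133)),("dried",(450.6,331,133))):
  for c,nm in((T,"top"),(S,"scene")):
    u=np.round(pr(c,P)).astype(int);I=c["image"].astype(int);g=I.sum(2)//3
    w=14
    print(n,nm,u,pr(c,P).round(1));print(" row",u[0]-w,g[u[1],u[0]-w:u[0]+w+1].tolist());print(" col",u[1]-w,g[u[1]-w:u[1]+w+1,u[0]].tolist())
E
```

```text
short top [167 200] [166.8 200.2]
 row 153 [161, 162, 161, 162, 160, 151, 149, 149, 150, 148, 150, 151, 151, 152, 152, 151, 153, 152, 153, 153, 154, 156, 147, 88, 28, 33, 30, 42, 87]
 col 186 [161, 161, 162, 161, 162, 147, 148, 148, 147, 149, 150, 149, 150, 151, 152, 152, 152, 152, 153, 153, 153, 154, 156, 166, 38, 28, 76, 69, 49]
short scene [300 155] [300.  155.4]
 row 286 [153, 152, 126, 121, 138, 143, 147, 150, 147, 148, 149, 148, 146, 146, 147, 146, 146, 149, 147, 148, 147, 145, 139, 110, 65, 59, 58, 55, 60]
 col 141 [150, 146, 147, 146, 144, 137, 107, 81, 123, 146, 146, 146, 147, 146, 147, 149, 147, 146, 115, 69, 58, 61, 58, 62, 59, 59, 60, 63, 66]
tall top [135 172] [134.9 171.8]
 row 121 [161, 161, 161, 162, 162, 162, 157, 140, 133, 138, 140, 140, 137, 135, 136, 138, 138, 138, 138, 140, 141, 146, 131, 25, 30, 31, 33, 35, 32]
 col 158 [128, 131, 162, 87, 164, 166, 148, 140, 139, 139, 138, 140, 140, 138, 136, 138, 138, 139, 140, 138, 142, 153, 36, 30, 48, 62, 60, 59, 53]
tall scene [340 141] [339.7 141. ]
 row 326 [149, 148, 149, 152, 148, 130, 125, 137, 142, 142, 140, 143, 140
[... 187 characters left out ...]
0, 60, 55, 58, 57, 57, 58, 59, 58, 54]
dried top [125 212] [124.7 212.2]
 row 111 [166, 162, 158, 143, 142, 144, 143, 143, 140, 143, 140, 140, 141, 140, 143, 143, 142, 146, 153, 138, 24, 32, 31, 32, 31, 32, 35, 39, 31]
 col 198 [162, 161, 162, 161, 161, 163, 152, 142, 141, 141, 142, 142, 142, 141, 143, 142, 142, 142, 143, 145, 148, 126, 39, 31, 53, 66, 64, 60, 118]
dried scene [308 129] [308.4 129. ]
 row 294 [153, 153, 152, 153, 151, 151, 150, 146, 122, 107, 122, 136, 141, 139, 139, 144, 140, 143, 138, 141, 139, 134, 123, 133, 144, 151, 148, 147, 147]
 col 115 [151, 152, 150, 151, 150, 150, 148, 147, 147, 147, 145, 144, 142, 141, 139, 125, 85, 61, 56, 54, 59, 54, 61, 58, 57, 56, 59, 59, 61]
```

In the scene view the three cup tops are offset from prediction by 2.1, 1.7 and 1.8 px. The dried cup, which was never moved, shows the same offset, so this is calibration bias and both placed cups sit at the right heights. I'm handing in.

```bash
python3 -c "
from cell import job
print(job.sign_off())"
```

```text
the job is handed in; nothing more can be done
None
```

Both cups are upside down on their pegs: the tall cup on the free tall peg and the short cup on the short peg, each lowered until it touched the foot. The arm is clear, and I handed the job in after about 37 s of the 61 s allowed; the hand-in call gave no verdict.

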